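# Tip the auto-injectors out of the locked tube rack into the dispensing tray

### The job

The tube rack of auto-injectors is locked: find the sunken catch somewhere along the white front rail of its stand and press it fully down, then tip the rack by its handle bar until the tube mouths point well down and every injector has slid out against the metal stop. Bring the rack back to about level so the injectors stay sticking out of the tubes, draw them out by their exposed ends and lay them all flat in the grey dispensing tray, then swing the empty rack back to its resting position, mouths fully up. Do not knock over the syrup bottle or the jar.

Things in the scene. Friction and masses are not known exactly. Their poses are not given: they have to be found in the camera images.
- stand: white plastic stand, fixed to the counter, base 310 (x) x 300 (y) x 10 mm thick, from x = -105 to +205. Origin on the counter; x runs from the front rail (robot side) to the back, y left, z up. The rack's axle lies along y at x = +100, z = 150 mm. Upright cheeks carry it: y = +-138 mm, 12 mm thick, x = 65 to 135, up to z = 175 mm. The front rail lies at x = -85 mm.
- rail_mid (a point): middle of the flat top of the stand's white front rail, a straight bar along y (stand's axes): 30 mm wide, 248 mm long (124 mm each way), top 80 mm above the counter. A 44 mm long notch runs right across it, its middle at y = -93, -31, +31 or +93 mm from here (differs from start to start). In it, 12 mm below the rail's top, lies the flat top of the white catch.
- stop_edge (a point): middle of the upper edge of the stop, a curved aluminium sheet 270 mm long along y (stand's axes), between rail and tubes, 4 mm thick. It curves down and back from here about the axle, 129 mm from it, and catches the injectors while the mouths point between about 12 and 41 degrees down.
- catch (a joint): how far the catch is pressed, m: 0 up (rack locked), 0.010 fully down (free). It slides straight down with about 4 N of friction and stays where it is left. Until it is down a steel tooth lets the rack swing only about 0.24 rad.
- rack (a joint): angle of the rack about its axle, rad: 0 at rest, tube mouths 25 degrees UP (0.436 rad); 0.436 tubes level; 1.15 end stop, mouths 41 degrees DOWN. The friction hinge (about 0.4 N m) holds it wherever it is left. Injectors start to slide at 18 to 26 degrees of slope, and stay put within about 12 degrees of level.
- handle (a point): middle of the rack's steel handle bar: round, 12 mm thick, 234 mm long along y, free all round, 75 mm from the axle and straight above it when the tubes are level. Its axes turn with the rack: x along the tubes (mouths at -x), y along the bar, z from axle to bar. In these axes the axle is at z = -75 mm; the tubes' tops are at z = -59 mm.
- mouths (a point): middle of the row of tube mouths, on the tubes' axes; same axes as the handle, the axle at x = +80 mm. Four clear square tubes, 26 mm inside, 31 mm outside, side by side at y = -87, -29, +29, +87 mm (tubes 0 to 3); closed inner ends at x = +140 mm. An injector at rest has its centre at x = +75 mm; slid out against the stop, at about x = +18 mm, with 47 mm sticking out of the mouth.
- inj0_mid (a point): an auto-injector, a square-bodied plastic pen 130 mm long and 18 x 18 mm in section, about 35 g; this point is its centre, its x axis runs along its length, the grey cap end to -x, the white end to +x. At the start it lies deep in one of the four tubes (tube 0), cap end towards the mouth and 10 mm inside it. Missing in some starts: then that tube is empty.
- inj1_mid (a point): an auto-injector, a square-bodied plastic pen 130 mm long and 18 x 18 mm in section, about 35 g; this point is its centre, its x axis runs along its length, the grey cap end to -x, the white end to +x. At the start it lies deep in one of the four tubes (tube 1), cap end towards the mouth and 10 mm inside it. Missing in some starts: then that tube is empty.
- inj2_mid (a point): an auto-injector, a square-bodied plastic pen 130 mm long and 18 x 18 mm in section, about 35 g; this point is its centre, its x axis runs along its length, the grey cap end to -x, the white end to +x. At the start it lies deep in one of the four tubes (tube 2), cap end towards the mouth and 10 mm inside it. Missing in some starts: then that tube is empty.
- inj3_mid (a point): an auto-injector, a square-bodied plastic pen 130 mm long and 18 x 18 mm in section, about 35 g; this point is its centre, its x axis runs along its length, the grey cap end to -x, the white end to +x. At the start it lies deep in one of the four tubes (tube 3), cap end towards the mouth and 10 mm inside it. Missing in some starts: then that tube is empty.
- tray_in (a point): centre of the inner floor of the loose grey dispensing tray, open on top: outside 210 x 210 x 26 mm, walls and floor 4 mm thick (floor 4 mm above the counter, rim 22 mm above the floor), about 0.5 kg; x and y along its sides, z up.
- syrup: bystander: standing amber glass bottle, 56 mm across, 120 mm tall, origin under its centre, z up its axis; must not be knocked over.
- jar: bystander: standing white plastic jar, 64 mm across, 75 mm tall, origin under its centre, z up its axis; must not be knocked over.

How it is judged:
On the way, in this order (a step that is already met when the one before it is completed fails the run):
1. the catch is pressed fully down (at least 8 mm) (value of joint catch above 0.008 m), for 0.1 s.
2. the rack is tipped mouths well down (joint above 0.8 rad) and every injector has slid out to the stop (centre within 40 mm of the mouth, so at least 25 mm sticks out) (value of joint rack above 0.8 rad and x of each of inj0_mid, inj1_mid, inj2_mid, inj3_mid in the frame of mouths below 0.04 m), for 0.2 s.
3. every injector lies flat in the dispensing tray (x of inj0_mid in the frame of tray_in between -0.1 and 0.1 m and y of inj0_mid in the frame of tray_in between -0.1 and 0.1 m and z of inj0_mid in the frame of tray_in between 0 and 0.016 m and angle between inj0_mid's own x axis and vertical between 1.4 and 1.742 rad and x of inj1_mid in the frame of tray_in between -0.1 and 0.1 m and y of inj1_mid in the frame of tray_in between -0.1 and 0.1 m and z of inj1_mid in the frame of tray_in between 0 and 0.016 m and angle between inj1_mid's own x axis and vertical between 1.4 and 1.742 rad and x of inj2_mid in the frame of tray_in between -0.1 and 0.1 m and y of inj2_mid in the frame of tray_in between -0.1 and 0.1 m and z of inj2_mid in the frame of tray_in between 0 and 0.016 m and angle between inj2_mid's own x axis and vertical between 1.4 and 1.742 rad and x of inj3_mid in the frame of tray_in between -0.1 and 0.1 m and y of inj3_mid in the frame of tray_in between -0.1 and 0.1 m and z of inj3_mid in the frame of tray_in between 0 and 0.016 m and angle between inj3_mid's own x axis and vertical between 1.4 and 1.742 rad), for 0.2 s.
At the end, for the whole second after the job is handed in: every injector lies flat (within 10 degrees) and at rest on the tray's floor (centre less than 16 mm above it, within the walls), and the rack is back at rest with its mouths up (joint below 0.12 rad) (all of step 3 and value of joint rack below 0.12 rad and linear speed of each of inj0, inj1, inj2, inj3 below 0.03 m/s); the robot touches nothing.
It fails at once if the syrup bottle or the jar is knocked over (angle between any of syrup, jar's own z axis and vertical above 0.6 rad).
Of inj0, inj1, inj2, inj3 only 2 to 4 are there at a start; the rules pass over those that are not, and their reading is None.
At some moment in a run one of tray may be knocked a few centimetres aside while the robot is not near it.
Once in a run the grip may slacken for a moment while it holds something.
It also fails if it takes over 210 s, if anything falls off the work surface, if the arm or the gripper's body presses on something with over 40 N, if the wrist force passes 120 N, or if a joint passes its speed limit or range.

### The arm

A 6-joint arm with a two-finger parallel gripper is mounted at the origin on the work surface. World frame = base frame: x ahead of the robot, y to its left, z up, the work surface at z = 0. Lengths are in m, angles in rad, forces in N, time in s.
With the tool pointing down it reaches from about 0.375 to 0.975 m from the base axis. Payload 3.8 kg.
Tool frame: the origin (TCP) lies at the very end of the fingers, on their centre line; the grasp point (between the pads) lies 19 mm behind it; z points along the fingers, y is the line along which they close (so a half turn about z gives the same grasp; the last joint's range is limited). The gripper opens to 85 mm and grips with 20 to 120 N. Pads are 22 mm wide; open, the fingers measure 114 mm over their backs; the gripper's body (76 mm by 85 mm) begins 54 mm behind the grasp point. The pads swing forward as they close: fully open they stand 13 mm farther back than shut.
Start: joints at [1.262, 0.264, 1.604, -0, 1.274, -0.037], TCP at [0.181, 0.65, 0.192] pointing down, gripper open.
Joint ranges: [-2.63, 2.63], [-0.94, 2.18], [0.31, 2.57], [-1.31, 4.45], [0, 2.66], [-2.55, 2.55]. Speed limits (rad/s): [2.57, 2.57, 3.14, 3.14, 3.14, 3.14].

### API

Orientations are given as a rotation vector (axis times angle).
In Python, from workcell import * gives the robot as it stands.
- The arm moves only by the shell command python3 -m crank 'ROWS' [OPENING] [FORCE]. ROWS is JSON, a list that holds one entry, the list of rows, each a list of 6 numbers: the shift along the tool's x, y, z in cm, then the turn, a rotation vector about the tool's x, y, z in rad. In form: [[[dx, dy, dz, ax, ay, az], ...]]. A call has 1 to 8 rows; each row shifts and turns the commanded pose from where the row before left it, along the tool's axes as they then stand; what a row does not reach is not made up. A row lasts 1/12 s, in which the tool goes at most 41.7 mm and 7.16 degrees, less where a joint would pass 70% of its speed; a pose out of reach is approached as far as the arm can. A call with a gripper value outside its range is refused whole. OPENING is the finger opening in cm, from 0 to 8.54, set as the call begins (- or left out, the last holds). The fingers move at their own pace and stop on an object; FORCE is the grip in N (left out, the last holds). Time passes only in rows, so rows that do not move let the fingers close. It gives the time, the measured TCP pose, the force, the opening and the grip force at its end, in the units of the state.
- read_state(): the state, without advancing time (a new reading comes with each control period).
- read_camera(name): name is "scene" or "top" or "wrist"; returns the picture (480x640x3 uint8, blue, green, red); there is no depth.
- camera_model(name): a dict with "camera_matrix" (3x3 intrinsics, pixels), "R" (3x3) and "t" (3): a world point X has camera coordinates R X + t. Camera axes: x right, y down, z forward; pixel columns grow to the right and rows downward; lengths in m; the calibration is good to about 2 mm. A picture is of the moment at which its call begins: read the wrist's pose just before it. camera_model takes no time and is no camera call; for the wrist camera it gives the pose at the moment of the call.
- finish_job(): hands the job in; it is judged then, once.
The state is a dict: "time": time; "q": joint angles; "joint_vel": joint speeds; "joint_torque": joint torques, N m; "tool_pos": TCP position; "tcp_rot": TCP orientation; "wrist_force": force on the tool from outside, world axes, zero at the start; "torque": the same for the moment, N m; "width": opening from 0.0 (shut) to 1.0 (fully open); "grip_force": force on a finger pad.
Only numpy, scipy, OpenCV 4.12 (cv2) and the standard library are available. Lean on these libraries where they do the work, as an engineer would, in place of code of your own. Each camera call takes 0.05 s, during which the arm holds its last target. There are 200 camera calls.

## Working session

There is one attempt and no reset: what is moved stays moved. The work goes in short steps, Python scripts to look and compute and a shell command to move; the robot and the scene stay as the last step left them, time stands still between calls to the robot, and variables do not carry over. Pictures are saved under pics/ and viewed, at most 14 in all, crops included, and the job is handed in when it is done.

```bash
mkdir -p pics; ls
python3 - <<'E'
from workcell import *
import cv2
s=read_state(); print(s)
a=read_camera("scene"); b=read_camera("top")
cv2.imwrite("pics/scene0.png",a); cv2.imwrite("pics/top0.png",b)
for n in("scene","top","wrist"): print(n,camera_model(n))
E
```

```text
pics
{'time': 0.0, 'q': array([ 1.26211342e+00,  2.64799643e-01,  1.60541943e+00,  1.18356272e-05,
        1.27371444e+00, -3.69177046e-02]), 'joint_vel': array([ 2.71381920e-04, -3.78285553e-05,  9.41023602e-05,  7.26531654e-04,
        4.13238148e-05,  1.31539637e-03]), 'joint_torque': array([-2.34237588e-03, -5.15111482e+01, -3.67310071e+01, -3.50154605e-04,
        1.31124005e-02,  1.71231835e-05]), 'tool_pos': array([0.18094201, 0.64941225, 0.1909063 ]), 'tcp_rot': array([-0.4255244 , -3.11222131,  0.00361872]), 'wrist_force': array([ 0.01422488, -0.56248507,  0.62543409]), 'torque': array([ 0.01352268, -0.06136968,  0.05514091]), 'grip_force': 0.0, 'width': 0.999542526911532}
scene {'camera_matrix': array([[550.18979849,   0.        , 327.79561376],
       [  0.        , 550.18979849, 236.29134149],
       [  0.        ,   0.        ,   1.        ]]), 'R': array([[ 0.7862974 ,  0.61784522, -0.00192002],
       [ 0.51076051, -0.65175891, -0.560655  ],
       [-0.3476494 ,  0.4398609 , -0.82804727]]), 't': array([-0.42949407, -0.21393203,  1.84075735])}
top {'camera_matrix': array([[569.86659998,   0.        , 317.88035944],
       [  0.        , 569.86659998, 250.27988655],
       [  0.        ,   0.        ,   1.        ]]), 'R': array([[ 0.0134365 , -0.99989237, -0.00589217],
       [-0.98284357, -0.01212288, -0.18404226],
       [ 0.18395102,  0.00826396, -0.98290067]]), 't': array([0.01005861, 0.56956609, 1.38311351])}
wrist {'camera_matrix': array([[422.1967516 ,   0.        , 315.88129549],
       [  0.        , 422.1967516 , 242.96647147],
       [  0.        ,   0.        ,   1.        ]]), 'R': array([[ 0.2681994 ,  0.96335986, -0.00262058],
       [ 0.92504052, -0.25676977,  0.27994522],
       [ 0.2690151 , -0.07750528, -0.9600124 ]]), 't': array([-0.6746832 , -0.03701242,  0.37882774])}
```

View pics/scene0.png

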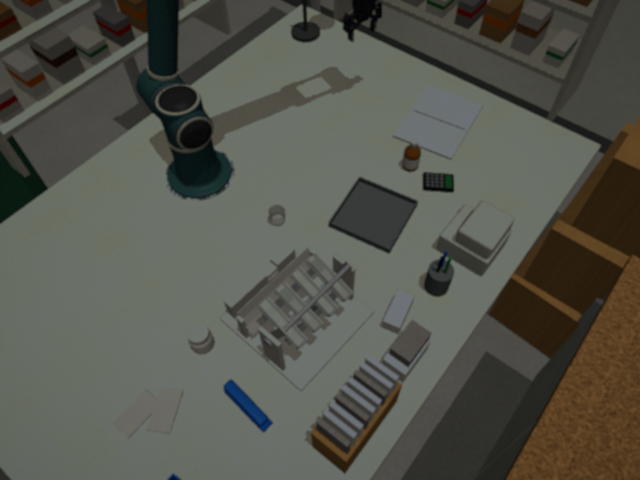

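View pics/top0.png

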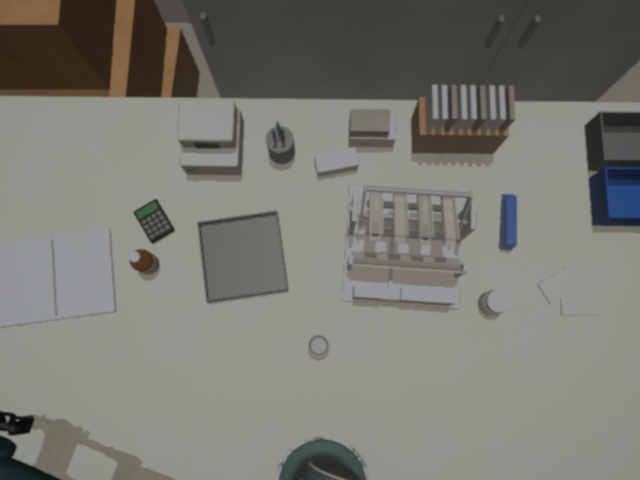

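The scene shows the tray (grey, top view 243,256), the stand (~410,245) with its rail at row ~293, the syrup (143,262) and the jar (493,302). A crop for detail.

```bash
cat > h.py <<'E'
import numpy as np, cv2
from workcell import *
from scipy.spatial.transform import Rotation as Ro
def ray(px,cm,z):
    "pixel -> world point on plane height z"
    p=cv2.undistortPoints(np.array([[px]],float),cm["camera_matrix"],None)[0,0]
    d=cm["R"].T@np.array([p[0],p[1],1]); o=-cm["R"].T@cm["t"]
    return o+d*(z-o[2])/d[2]
def pix(P,cm):
    c=cm["R"]@np.asarray(P,float)+cm["t"]; u=cm["camera_matrix"]@c; return u[:2]/u[2]
def bright(a,g=0.55): return (255*(a/255.)**g).astype(np.uint8)
def pose():
    s=read_state(); return s["tool_pos"],Ro.from_rotvec(s["tcp_rot"]),s
def delta(P,R=None):
    "cm shift in current tool axes to world point P"
    p,r,s=pose(); print("shift cm",np.round(r.inv().apply(np.asarray(P)-p)*100,1), end=" ")
    if R is not None: print("turn",np.round((r.inv()*R).as_rotvec(),3),end="")
    print()
def st():
    p,r,s=pose(); m=r.as_matrix()
    print("t",round(s["time"],2),"p",p.round(4),"x",m[:,0].round(3),"z",m[:,2].round(3),"F",s["wrist_force"].round(1),"w",round(s["width"],3),"g",round(s["grip_force"],1),"q",s["q"].round(2))
E
python3 - <<'E'
from h import *
a=cv2.imread("pics/top0.png"); c=a[180:310,335:485]
cv2.imwrite("pics/c0.png",bright(cv2.resize(c,None,fx=4.6,fy=4.6,interpolation=cv2.INTER_CUBIC)))
cm=camera_model("top")
for n,p,z in [("baseFL",(343,306),0.01),("baseFR",(460,310),0.01),("railL",(352,291),.08),("railR",(459,296),.08),("tray1",(199,222),.026),("tray2",(276,211),.026),("tray3",(288,291),.026),("tray4",(208,301),.026),("jar",(494,300),.075),("syr",(137,257),.12)]: print(n,ray(p,cm,z).round(3))
E
```

```text
baseFL [ 0.434 -0.048  0.01 ]
baseFR [ 0.427 -0.346  0.01 ]
railL [ 0.464 -0.067  0.08 ]
railR [ 0.455 -0.327  0.08 ]
tray1 [0.645 0.327 0.026]
tray2 [0.677 0.128 0.026]
tray3 [0.468 0.092 0.026]
tray4 [0.441 0.294 0.026]
jar [ 0.447 -0.413  0.075]
syr [0.535 0.451 0.12 ]
```

View pics/c0.png

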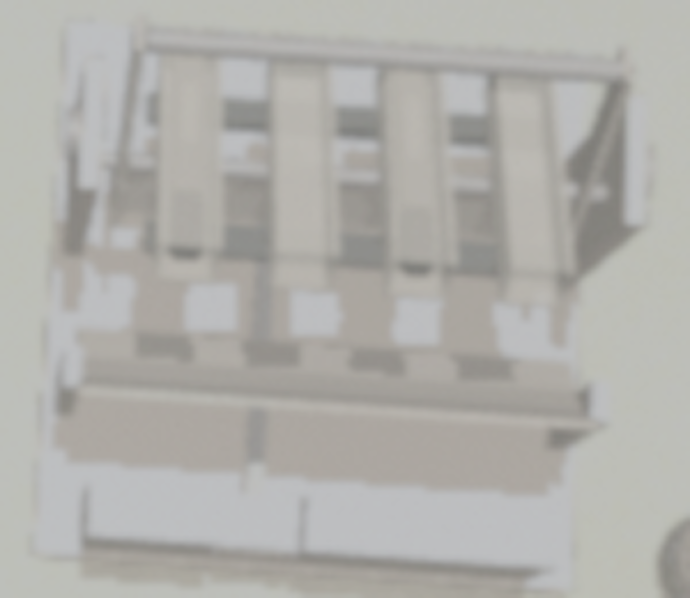

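Brightened crop: the rail's front edge has a shadow gap at columns 210–303, so the notch is at y≈+31. Grey caps show in tubes 3 (185,205) and 1 (415,225). I'll raise the arm, travel over, and look from close by.

```bash
python3 -m crank '[[[0,0,-4,0,0,0],[0,0,-4,0,0,0],[0,0,-4,0,0,0],[0,0,-4,0,0,0],[-3.2,-1.7,0,0,0,0],[-3.2,-1.7,0,0,0,0],[-3.2,-1.7,0,0,0,0],[-3.2,-1.7,0,0,0,0]]]' 0 40
python3 -m crank '[[[-3.2,-1.7,0,0,0,0.1],[-3.2,-1.7,0,0,0,0],[-3.2,-1.7,0,0,0,0],[-3.2,-1.7,0,0,0,0],[-3.2,-1.7,0,0,0,0],[-3.2,-1.7,0,0,0,0],[-3.2,-1.7,0,0,0,0],[0,0,0,0,0,0.12]]]'
python3 -m crank '[[[0,0,0,0,0,0.12],[0,0,0,0,0,0.12],[0,0,0,0,0,0.12],[0,0,0,0,0,0.12],[0,0,0,0,0,0.12],[0,0,0,0,0,0.12],[0,0,0,0,0,0.12],[0,0,0,0,0,0.12]]]'
python3 - <<'E'
from h import *
psi=-0.035;c,s=np.cos(psi),np.sin(psi)
R=Ro.from_matrix(np.array([[-s,c,0],[c,s,0],[0,0,-1]]).T)
st(); delta([.46,-.165,.24],R)
E
```

```text
time: 0.77
tool_pos: [0.2868, 0.5493, 0.352]
tcp_rot: [0.424, 3.113, -0.0]
wrist_force: [-0.2, 0.3, 0.1]
width: -0.0
grip_force: 0.0
time: 1.43
tool_pos: [0.458, 0.3554, 0.3516]
tcp_rot: [0.772, 3.043, -0.005]
wrist_force: [0.1, -0.4, -0.2]
width: 0.003
grip_force: 0.0
time: 2.1
tool_pos: [0.4541, 0.3604, 0.3516]
tcp_rot: [-2.092, -2.343, 0.002]
wrist_force: [0.1, 0.4, 0.0]
width: -0.002
grip_force: 0.0
t 2.1 p [0.4541 0.3604 0.3516] x [-0.113  0.994 -0.001] z [-0.001 -0.001 -1.   ] F [0.1 0.4 0. ] w -0.002 g 0.0 q [ 0.63  0.03  1.59 -0.    1.53  0.51]
shift cm [-52.3  -5.3  11.2] turn [-0.001  0.001  0.148]
```

```bash
python3 -m crank '[[[0,0,0,0,0,0.12],[0,0,0,0,0,0.028],[-4,0.18,0,0,0,0],[-4,0.18,0,0,0,0],[-4,0.18,0,0,0,0],[-4,0.18,0,0,0,0],[-4,0.18,0,0,0,0],[-4,0.18,0,0,0,0]]]'
python3 -m crank '[[[-4,0.18,0,0,0,0],[-4,0.18,0,0,0,0],[-4,0.18,0,0,0,0],[-4,0.18,0,0,0,0],[-4,0.18,0,0,0,0],[-4,0.18,0,0,0,0],[-4,0.18,3.5,0,0,0],[0,0,3.5,0,0,0]]]'
python3 -m crank '[[[0,0,3.5,0,0,0],[0,0,0,0,0,0]]]'
python3 - <<'E'
from h import *
cm=camera_model("wrist"); a=read_camera("wrist"); cv2.imwrite("pics/w1.png",bright(a)); st()
np.savez("cm1.npz",**cm)
E
```

```text
time: 2.77
tool_pos: [0.4575, 0.1187, 0.3518]
tcp_rot: [-2.252, -2.19, 0.001]
wrist_force: [1.7, -0.3, 1.2]
width: 0.001
grip_force: 0.0
time: 3.43
tool_pos: [0.4642, -0.1575, 0.2923]
tcp_rot: [2.253, 2.177, 0.001]
wrist_force: [1.1, -0.3, -0.5]
width: -0.0
grip_force: 0.0
time: 3.6
tool_pos: [0.4565, -0.1499, 0.2456]
tcp_rot: [-2.245, -2.176, 0.011]
wrist_force: [-2.3, 1.2, -1.9]
width: -0.001
grip_force: 0.0
t 3.65 p [ 0.4586 -0.1501  0.2497] x [0.03  1.    0.004] z [-0.01   0.004 -1.   ] F [-0.9 -0.8  0.7] w -0.0 g 0.0 q [-0.37 -0.13  1.92  0.    1.37 -0.34]
```

View pics/w1.png

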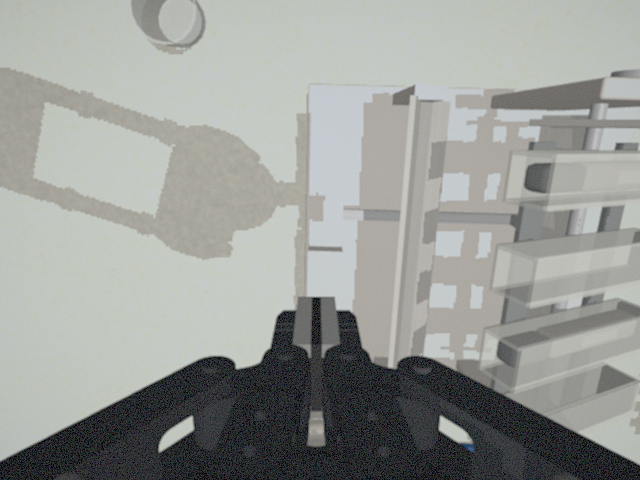

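Wrist view: rail left edge col ≈308, right edge ≈358. The notch's lower edge is at row 248, the catch link at row 214 and the rail's far end at row ≈88. Injectors sit in the top tube (3) and the third one (1).

Run:
```python
from h import *
cm=dict(np.load("cm1.npz"))
for n,p,z in [("railFarLeft",(309,90),.08),("railFarRight",(362,92),.08),("left248",(308,248),.08),("right248",(354,248),.08),("link",(400,214),.065),("base corner",(307,85),.01),("stopA",(413,96),.12),("stopB",(393,360),.12),("cap3",(537,178),.18),("cap1",(507,352),.18)]: print(n,ray(p,cm,z).round(4))
a=cv2.imread("pics/w1.png");cv2.imwrite("pics/w1c.png",cv2.resize(a[70:310,270:470],None,fx=2.5,fy=2.5,interpolation=cv2.INTER_CUBIC))
```

```text
railFarLeft [ 0.4522 -0.0547  0.08  ]
railFarRight [ 0.4932 -0.0575  0.08  ]
left248 [ 0.4469 -0.1824  0.08  ]
right248 [ 0.4863 -0.1835  0.08  ]
link [ 0.5276 -0.1581  0.065 ]
base corner [ 0.4486 -0.0454  0.01  ]
stopA [ 0.5245 -0.0637  0.12  ]
stopB [ 0.5148 -0.2681  0.12  ]
cap3 [ 0.5853 -0.1139  0.18  ]
cap1 [ 0.5785 -0.2269  0.18  ]
```

View pics/w1c.png

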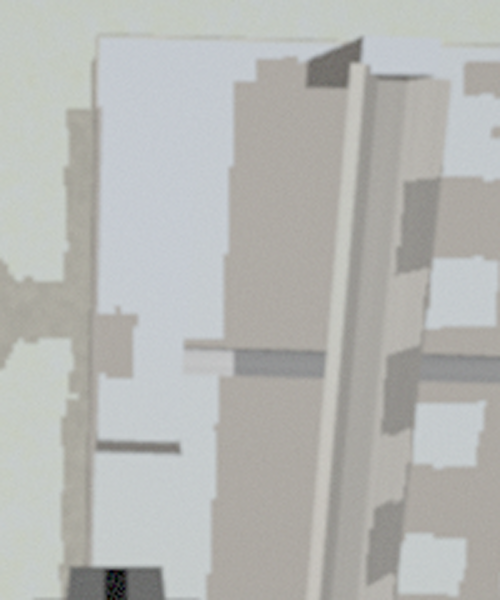

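```bash
python3 -m crank '[[[-1,0.35,3.5,0,0,0],[0,0,3.5,0,0,0],[0,0,3.5,0,0,0],[0,0,3.5,0,0,0],[0,0,2,0,0,0],[0,0,0.8,0,0,0],[0,0,0,0,0,0],[0,0,0,0,0,0]]]'
python3 - <<'E'
from h import *
st(); cm=camera_model("wrist"); a=read_camera("wrist"); cv2.imwrite("pics/w2.png",bright(a)[0:400])
E
```

```text
time: 4.32
tool_pos: [0.4678, -0.1617, 0.0892]
tcp_rot: [2.251, 2.188, 0.002]
wrist_force: [0.2, 0.4, -0.2]
width: 0.002
grip_force: 0.0
t 4.32 p [ 0.4678 -0.1617  0.0892] x [ 0.028  1.    -0.001] z [ 0.003 -0.001 -1.   ] F [ 0.2  0.4 -0.2] w 0.002 g 0.0 q [-0.38  0.01  2.09  0.    1.04 -0.35]
```

View pics/w2.png

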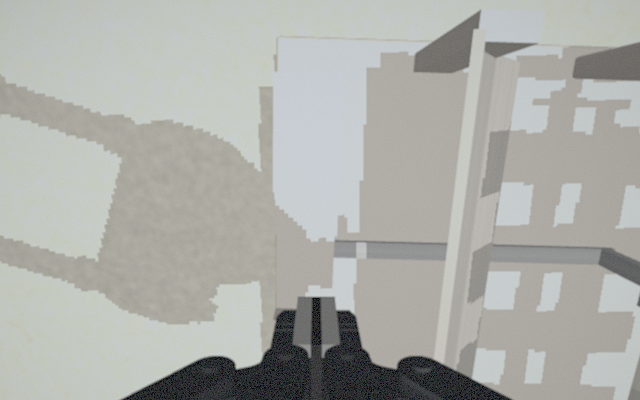

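The rail spans cols ≈276–333 and the finger sits at col 316, about 5 mm too far back. I'll correct that and press.

```bash
python3 - <<'E'
from h import *
cm=camera_model("wrist")
for p,z in [((340,248),.066),((276,200),.08),((333,240),.08),((276,39),.08)]: print(ray(p,cm,z).round(4))
E
python3 -m crank '[[[0.2,-0.5,0,0,0,0],[0,0,1,0,0,0],[0,0,0.8,0,0,0],[0,0,0.6,0,0,0],[0,0,0.4,0,0,0],[0,0,0.3,0,0,0],[0,0,0,0,0,0],[0,0,0,0,0,0]]]'
```

```text
[ 0.4816 -0.153   0.066 ]
[ 0.4518 -0.1249  0.08  ]
[ 0.4775 -0.1447  0.08  ]
[ 0.4555 -0.0577  0.08  ]
time: 5.03
tool_pos: [0.4606, -0.1591, 0.0555]
tcp_rot: [-2.253, -2.188, 0.0]
wrist_force: [0.1, -0.0, 0.4]
width: -0.002
grip_force: 0.0
```

```bash
python3 -m crank '[[[0,0,0.2,0,0,0],[0,0,0,0,0,0]]]'
python3 -m crank '[[[0,0,0.2,0,0,0],[0,0,0,0,0,0]]]'
```

```text
time: 5.2
tool_pos: [0.4609, -0.1592, 0.0538]
tcp_rot: [2.253, 2.189, 0.0]
wrist_force: [0.4, -0.4, -0.2]
width: -0.004
grip_force: 0.0
time: 5.37
tool_pos: [0.4607, -0.1591, 0.0517]
tcp_rot: [-2.253, -2.189, 0.0]
wrist_force: [0.2, 0.0, 0.4]
width: 0.003
grip_force: 0.0
```

Run:
```python
from h import *
st(); a=read_camera("wrist"); s=read_camera("scene")
b=bright(a)[150:400,200:480]; c=bright(s)[230:370,200:380]
cv2.imwrite("pics/w3.png",np.hstack([cv2.resize(b,(448,400)),cv2.resize(c,(352,400))[:, :352]]))
```

```text
t 5.37 p [ 0.4607 -0.1591  0.0517] x [0.029 1.    0.   ] z [-0.  0. -1.] F [0.2 0.  0.4] w 0.003 g 0.0 q [-0.38  0.05  2.13  0.    0.96 -0.35]
```

View pics/w3.png

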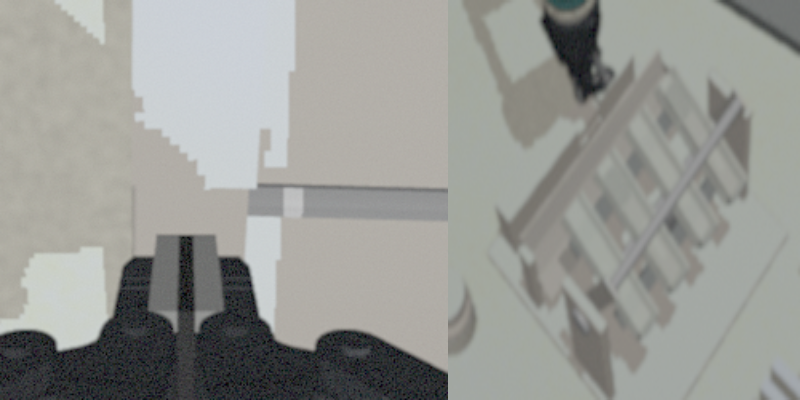

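```bash
for i in 1 2 3; do python3 -m crank '[[[0,0,0.2,0,0,0]]]' | grep -E "pos|force"; done
```

```text
tool_pos: [0.4612, -0.1593, 0.0502]
wrist_force: [0.1, 0.2, -0.1]
grip_force: 0.0
tool_pos: [0.461, -0.1592, 0.0479]
wrist_force: [0.2, 0.2, -0.1]
grip_force: 0.0
tool_pos: [0.4608, -0.1592, 0.0457]
wrist_force: [-0.5, 0.0, -0.1]
grip_force: 0.0
```

Run:
```python
from h import *
cm=camera_model("wrist"); p,r,s=pose(); print(p, pix(p,cm), "cam",-cm["R"].T@cm["t"])
z=np.array([0,0,1.])
for h in (.01,.02,.03): print(h,pix(p+h*z,cm))
print("rail grid", [pix(q,cm).round(0) for q in [(.446,-.139,.08),(.476,-.139,.08),(.446,-.139,.068),(.476,-.139,.058),(.47,-.183,.08),(.461,-.159,.068)]])
t=read_camera("top"); w=read_camera("wrist")
cv2.imwrite("pics/w4.png",np.hstack([cv2.resize(bright(t,.45)[260:320,340:470],(440,203),interpolation=cv2.INTER_CUBIC),cv2.resize(bright(w,.4)[200:340,220:460],(348,203),interpolation=cv2.INTER_CUBIC)]))
```

```text
[ 0.46079097 -0.15917577  0.04572109] [314.48626704 282.76954834] cam [ 0.46340252 -0.08728388  0.22690864]
0.01 [314.42572836 291.25186709]
0.02 [314.35854369 300.66538307]
0.03 [314.28355506 311.17234373]
rail grid [array([273., 267.]), array([354., 265.]), array([275., 257.]), array([349., 248.]), array([339., 370.]), array([315., 303.])]
```

View pics/w4.png

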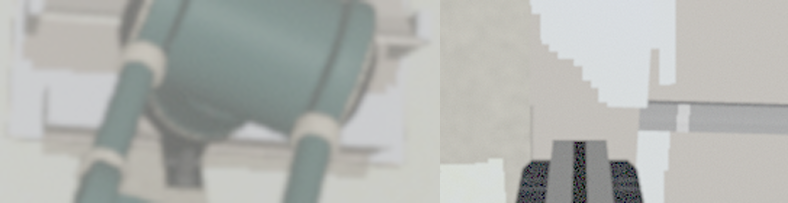

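Still no contact, and in the image the fingertip looks further back than the stated TCP. I'll continue down slowly, watching the force.

```bash
for i in 1 2 3; do python3 -m crank '[[[0,0,0.2,0,0,0],[0,0,0,0,0,0]]]' | grep -E "pos|wrist|width"; done
```

```text
tool_pos: [0.4606, -0.1591, 0.0435]
wrist_force: [-0.2, -0.0, 0.8]
width: 0.002
tool_pos: [0.4606, -0.1591, 0.0415]
wrist_force: [0.8, 1.0, -0.4]
width: -0.0
tool_pos: [0.4606, -0.1591, 0.0395]
wrist_force: [1.0, 0.4, -0.5]
width: 0.002
```

```bash
for i in 1 2 3 4; do python3 -m crank '[[[0,0,0.2,0,0,0],[0,0,0,0,0,0]]]' | grep -E "pos|wrist"; done
python3 - <<'E'
from h import *
w=read_camera("wrist"); cv2.imwrite("pics/w5.png",bright(w,.4)[60:420])
E
```

```text
tool_pos: [0.4606, -0.159, 0.0375]
wrist_force: [-0.5, -0.2, -0.1]
tool_pos: [0.4605, -0.1591, 0.0355]
wrist_force: [-0.6, 0.4, 0.1]
tool_pos: [0.4606, -0.1591, 0.0335]
wrist_force: [-0.4, 1.0, -0.6]
tool_pos: [0.4605, -0.159, 0.0315]
wrist_force: [1.1, -0.2, 0.6]
```

View pics/w5.png

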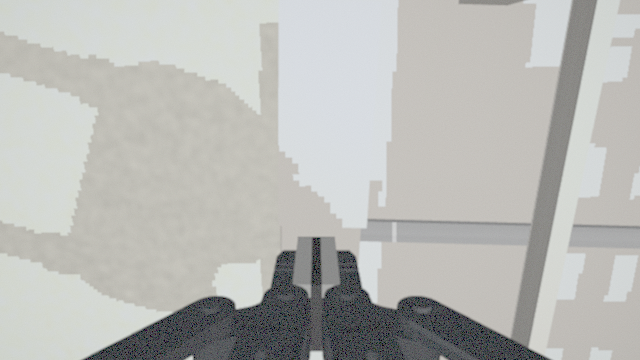

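The finger is well centred over the catch (link at row 292), and the image puts its tip at z≈0.06–0.07, so TCP seems offset with the fingers shut. I'll keep going down in small steps.

```bash
for i in 1 2 3 4; do python3 -m crank '[[[0,0,0.2,0,0,0],[0,0,0,0,0,0]]]' | grep -E "pos|wrist"; done; python3 -c "
from h import *
print(read_state()['joint_torque'].round(2))"
```

```text
tool_pos: [0.4606, -0.1591, 0.0296]
wrist_force: [-0.9, 0.5, 0.0]
tool_pos: [0.4609, -0.1592, 0.0278]
wrist_force: [0.1, -0.2, -1.0]
tool_pos: [0.4609, -0.1592, 0.0258]
wrist_force: [-0.2, 0.2, 2.0]
tool_pos: [0.4609, -0.1592, 0.0238]
wrist_force: [0.0, -0.8, 1.4]
[ 2.000e-02 -3.424e+01 -2.959e+01  1.000e-02 -5.000e-02 -0.000e+00]
```

```bash
for i in 1 2 3 4; do python3 -m crank '[[[0,0,0.2,0,0,0],[0,0,0,0,0,0]]]' | grep -E "pos|wrist"; done; python3 -c "
from h import *
print(read_state()['joint_torque'].round(2)); w=read_camera('wrist'); cv2.imwrite('pics/w6.png',bright(w,.4)[60:420])"
```

```text
tool_pos: [0.4609, -0.1592, 0.0217]
wrist_force: [0.6, -0.2, 1.0]
tool_pos: [0.4609, -0.1592, 0.0196]
wrist_force: [1.4, -0.3, -0.1]
tool_pos: [0.461, -0.1592, 0.019]
wrist_force: [-3.4, 1.4, 11.5]
tool_pos: [0.4611, -0.1592, 0.0188]
wrist_force: [-9.2, 4.0, 25.7]
[-2.300e-01 -2.447e+01 -2.563e+01  1.000e-02 -3.420e+00 -0.000e+00]
```

View pics/w6.png

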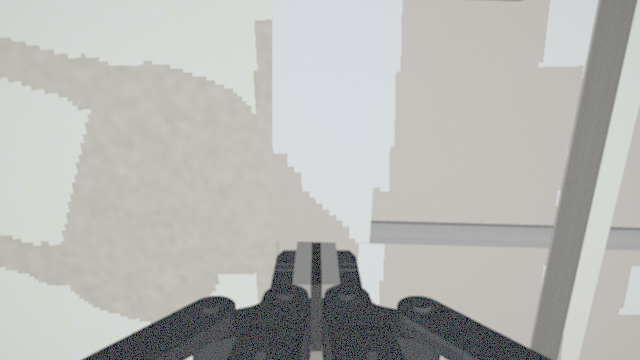

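Contact force rose at TCP z=0.019, and the link moved down with the finger (rows 222–245 unchanged though the camera sank 13 mm). So the catch is bottomed, with the real tip about 40 mm behind the nominal TCP. Now lift and go over the handle.

```bash
python3 -m crank '[[[0,0,-4,0,0,0],[0,0,-4,0,0,0],[0,0,-4,0,0,0],[0,0,-4,0,0,0],[0,0,-4,0,0,0],[0,0,-4,0,0,0],[-2,4,0,0,0,0],[-2,4,0,0,0,0]]]' 4 40
python3 -m crank '[[[0,4,0,0,0,0],[0,4,0,0,0,0],[0,4,0,0,0,0],[0,1,0,0,0,0],[0,0,0,0,0,0],[0,0,0,0,0,0],[0,0,0,0,0,0]]]'
python3 - <<'E'
from h import *
cm=camera_model("wrist"); a=read_camera("wrist"); st(); cv2.imwrite("pics/w7.png",bright(a,.5)); np.savez("cm7.npz",**cm)
ct=camera_model("top"); print(ray((365.4,188.7),ct,.218),ray((472,195.7),ct,.218))
E
```

```text
time: 9.08
tool_pos: [0.5368, -0.1995, 0.262]
tcp_rot: [2.245, 2.183, 0.007]
wrist_force: [0.0, 0.1, 0.8]
width: 0.468
grip_force: 0.0
time: 9.67
tool_pos: [0.6628, -0.2023, 0.2554]
tcp_rot: [-2.253, -2.188, 0.002]
wrist_force: [0.5, 0.0, 0.2]
width: 0.468
grip_force: 0.0
t 9.72 p [ 0.6628 -0.2023  0.2559] x [ 0.029  1.    -0.   ] z [-0.001  0.    -1.   ] F [-1.  -0.1  0.3] w 0.473 g 0.0 q [-0.33  0.27  1.48 -0.    1.39 -0.3 ]
[ 0.68201805 -0.08993776  0.218     ] [ 0.66838496 -0.33090435  0.218     ]
```

View pics/w7.png

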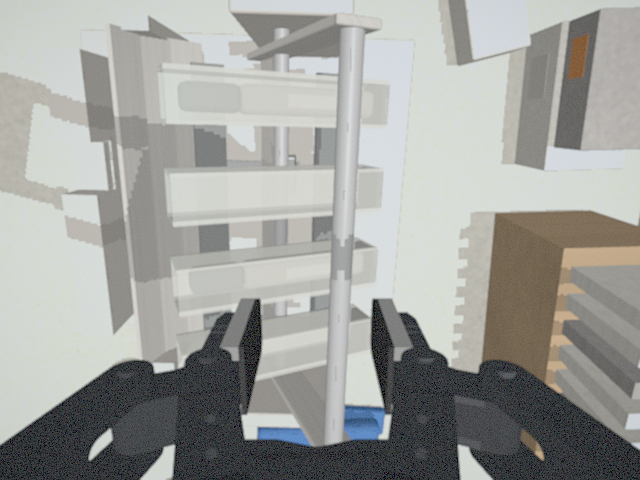

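The bar crosses the finger zone at col ≈338 while the finger centre is at col 316, so I need +12 mm. Fingers are at cols 262 and 372, which again puts the tip about 40 mm behind TCP. Only tubes 3 and 1 look filled. Next I'll straddle the bar and tip the rack.

```bash
python3 -m crank '[[[-0.5,1.2,0,0,0,0],[0,0,3,0,0,0],[0,0,3,0,0,0],[0,0,2,0,0,0],[0,0,1,0,0,0],[0,0,0,0,0,0],[0,0,0,0,0,0]]]'
python3 -m crank '[[[0,0,0,0,0,0],[0,0,0,0,0,0],[0,0,0,0,0,0]]]' 2.4
python3 -m crank '[[[0,-1,0,0,0,0],[0,-1,0,0,0,0],[0,-1,0,0,0,0],[0,-1,0,0,0,0],[0,-1,0,0,0,0],[0,-1,0,0,0,0],[0,-1,0,0,0,0],[0,-1,0,0,0,0]]]'
python3 -m crank '[[[0,0,0,0,0,0],[0,0,0,0,0,0],[0,0,0,0,0,0],[0,0,0,0,0,0]]]'
python3 - <<'E'
from h import *
st(); cm=camera_model("wrist"); a=read_camera("wrist"); t=read_camera("top");cv2.imwrite("pics/w8.png",np.hstack([cv2.resize(bright(a,.5),(480,360)),cv2.resize(bright(t,.5)[170:320,335:468],(319,360),interpolation=cv2.INTER_CUBIC)])); np.savez("cm8.npz",**cm)
E
```

```text
time: 10.3
tool_pos: [0.6754, -0.2078, 0.1666]
tcp_rot: [2.254, 2.188, 0.0]
wrist_force: [0.9, 0.2, 0.4]
width: 0.467
grip_force: 0.0
time: 10.55
tool_pos: [0.6772, -0.2081, 0.1683]
tcp_rot: [2.251, 2.187, 0.003]
wrist_force: [0.4, 0.0, -0.1]
width: 0.279
grip_force: 0.0
time: 11.22
tool_pos: [0.599, -0.2054, 0.167]
tcp_rot: [2.249, 2.184, 0.008]
wrist_force: [11.8, -0.5, -7.2]
width: 0.283
grip_force: 5.8
time: 11.55
tool_pos: [0.5966, -0.2054, 0.1668]
tcp_rot: [2.252, 2.188, 0.002]
wrist_force: [2.4, 0.9, 1.0]
width: 0.281
grip_force: 1.3
t 11.55 p [ 0.5966 -0.2054  0.1668] x [ 0.029  1.    -0.   ] z [ 0.002 -0.    -1.   ] F [2.4 0.9 1. ] w 0.281 g 1.3 q [-0.37  0.2   1.73  0.    1.21 -0.34]
```

View pics/w8.png

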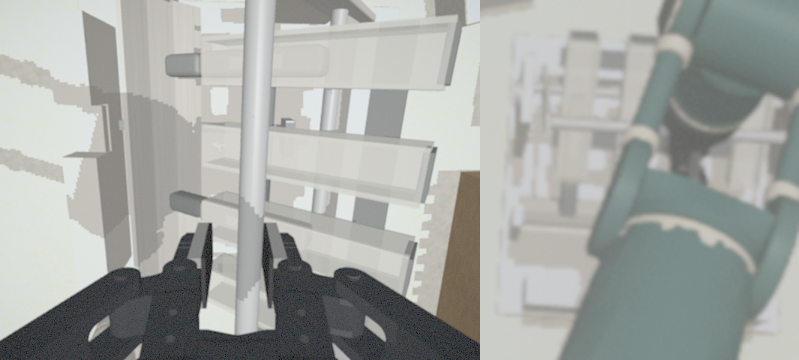

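Wrist crop: the rack is tipped, and both injectors stick out with caps at (182,65) and (185,203). Now back to level.

```bash
python3 -m crank '[[[0,1,0,0,0,0],[0,1,0,0,0,0],[0,1,0,0,0,0],[0,1,0,0,0,0],[0,0.8,0,0,0,0],[0,0.6,0,0,0,0],[0,0,0,0,0,0],[0,0,0,0,0,0]]]'
python3 -m crank '[[[0,-0.3,0,0,0,0],[0,0,0,0,0,0],[0,0,0,0,0,0]]]' 4
python3 - <<'E'
from h import *
st()
cm=camera_model("wrist"); a=read_camera("wrist"); np.savez("cm9.npz",**cm); cv2.imwrite("pics/w9.png",a)
g=cv2.cvtColor(a,cv2.COLOR_BGR2GRAY)
for r in (20,40,60,300,320,340): print(r, [int(v) for v in g[r,220:420:4]])
E
```

```text
time: 12.32
tool_pos: [0.6487, -0.207, 0.1646]
tcp_rot: [-2.251, -2.187, 0.005]
wrist_force: [-3.9, -0.6, 2.3]
width: 0.28
grip_force: 2.2
time: 12.57
tool_pos: [0.6472, -0.2068, 0.1657]
tcp_rot: [2.253, 2.189, 0.0]
wrist_force: [0.2, -0.7, 0.5]
width: 0.468
grip_force: 0.0
t 12.57 p [ 0.6472 -0.2068  0.1657] x [0.029 1.    0.   ] z [ 0.  0. -1.] F [ 0.2 -0.7  0.5] w 0.468 g 0.0 q [-0.35  0.29  1.62  0.    1.23 -0.32]
20 [170, 145, 124, 123, 125, 127, 123, 123, 124, 126, 125, 124, 58, 59, 59, 62, 58, 69, 103, 120, 130, 139, 156, 162, 147, 132, 130, 112, 81, 51, 49, 60, 64, 57, 62, 62, 59, 57, 155, 172, 169, 171, 170, 170, 170, 170, 172, 171, 169, 170]
40 [133, 135, 137, 134, 150, 152, 152, 156, 155, 161, 161, 166, 163, 170, 170, 166, 167, 82, 106, 121, 133, 142, 164, 169, 148, 138, 127, 110, 124, 175, 172, 176, 174, 172, 172, 174, 173, 173, 164, 168, 168, 168, 167, 166, 168, 168, 168, 169, 167, 171]
60 [159, 157, 155, 159, 158, 154, 157, 159, 159, 158, 159, 154, 154, 157, 158, 155, 157, 78, 110, 122, 133, 144, 169, 174, 147, 137, 124, 105, 152, 176, 173, 175, 176, 175, 177, 176, 176, 174, 164, 169, 166, 166, 165, 168, 164, 164, 166, 167, 165, 173]
300 [90, 86, 85, 85, 79, 64, 59, 59, 58, 8, 39, 77, 70, 76, 72, 76, 66, 82, 91, 96, 102, 102, 101, 96, 87, 75, 117, 115, 118, 118, 117, 118, 119, 117, 114, 112, 114, 111, 56, 12, 60, 61, 56, 78, 123, 121, 123, 120, 121, 124]
320 [5, 22, 8, 53, 58, 63, 55, 16, 1, 15, 24, 165, 165, 164, 163, 162, 148, 82, 91, 97, 101, 97, 100, 93, 85, 68, 174, 175, 174, 172, 174, 174, 174, 173, 166, 168, 165, 170, 15, 4, 3, 19, 60, 59, 57, 58, 2, 18, 19, 83]
340 [11, 60, 55, 61, 60, 35, 10, 4, 7, 1, 8, 133, 136, 132, 134, 134, 115, 85, 93, 95, 100, 98, 98, 95, 85, 68, 138, 137, 136, 135, 137, 135, 135, 136, 130, 133, 129, 130, 6, 4, 5, 9, 8, 44, 57, 59, 58, 59, 12, 12]
```

Bar x ≈0.645, so the rack is level. I'll lift clear, move in front of tube 3, and turn the gripper 90°.

```bash
python3 -m crank '[[[0,0,-4,0,0,0],[0,0,-4,0,0,0],[0,0,-4,0,0,0],[2.5,-3.7,0,0,0,0],[2.5,-3.7,0,0,0,0],[2.5,-3.7,0,0,0,0],[0,0,0,0,0,-0.12],[0,0,0,0,0,-0.12]]]'
python3 -m crank '[[[0,0,0,0,0,-0.12],[0,0,0,0,0,-0.12],[0,0,0,0,0,-0.12],[0,0,0,0,0,-0.12],[0,0,0,0,0,-0.12],[0,0,0,0,0,-0.12],[0,0,0,0,0,-0.12],[0,0,0,0,0,-0.12]]]'
python3 -m crank '[[[0,0,0,0,0,-0.12],[0,0,0,0,0,-0.12],[0,0,0,0,0,-0.12],[0,0,0,0,0,0],[0,0,0,0,0,0]]]'
python3 - <<'E'
from h import *
st(); cm=camera_model("wrist"); a=read_camera("wrist"); st(); cv2.imwrite("pics/w10.png",bright(a,.5)); np.savez("cm10.npz",**cm)
E
```

```text
time: 13.28
tool_pos: [0.5434, -0.1323, 0.286]
tcp_rot: [1.966, 2.45, 0.001]
wrist_force: [0.1, 0.3, 0.6]
width: 0.469
grip_force: 0.0
time: 13.95
tool_pos: [0.5457, -0.1338, 0.2861]
tcp_rot: [0.614, 3.08, 0.0]
wrist_force: [-0.2, 0.4, 0.2]
width: 0.465
grip_force: 0.0
time: 14.37
tool_pos: [0.5456, -0.1338, 0.286]
tcp_rot: [0.068, 3.14, -0.0]
wrist_force: [1.5, -0.5, 0.2]
width: 0.469
grip_force: 0.0
t 14.37 p [ 0.5456 -0.1338  0.286 ] x [-0.999  0.043 -0.001] z [ 0.001 -0.    -1.   ] F [ 1.5 -0.5  0.2] w 0.469 g 0.0 q [-0.28  0.    1.73  0.    1.41 -1.81]
t 14.42 p [ 0.5456 -0.1338  0.286 ] x [-0.999  0.043 -0.001] z [ 0.001 -0.    -1.   ] F [ 0.6  0.7 -0.2] w 0.466 g 0.0 q [-0.28  0.    1.73  0.    1.41 -1.81]
```

View pics/w10.png

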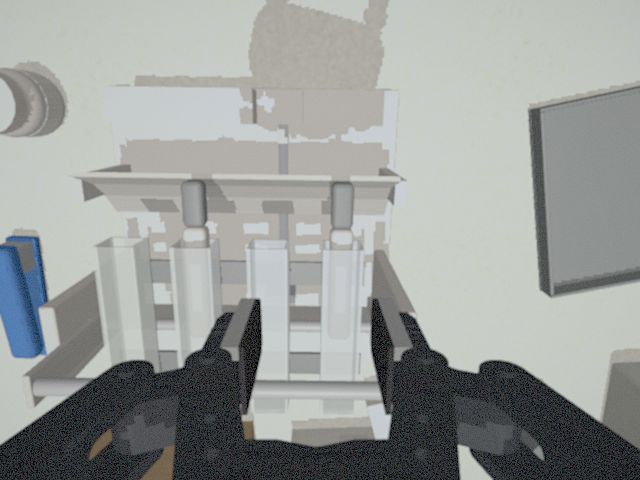

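The caps show at (342,181–230) in tube 3 and (194,181–228) in tube 1; tubes 0 and 2 are empty. Mouths are at row ≈243, and the tray is on the right.

Run:
```python
from h import *
cm=dict(np.load("cm10.npz"))
for n,p in [("cap3 tip",(342,181)),("cap3 base",(342,229)),("mouth3",(342,243)),("cap1 tip",(193,181)),("cap1 base",(195,228)),("mouth1",(196,245))]: print(n,ray(p,cm,.159).round(4))
g=cv2.cvtColor(cv2.imread("pics/w10.png"),cv2.COLOR_BGR2GRAY)
for r in (195,215): print([int(v) for v in g[r,170:220:3]],[int(v) for v in g[r,318:366:3]])
```

```text
cap3 tip [ 0.5189 -0.1129  0.159 ]
cap3 base [ 0.555  -0.1138  0.159 ]
mouth3 [ 0.566  -0.1141  0.159 ]
cap1 tip [ 0.5143 -0.2215  0.159 ]
cap1 base [ 0.5496 -0.2244  0.159 ]
mouth1 [ 0.5629 -0.2253  0.159 ]
[167, 165, 165, 166, 140, 148, 154, 160, 162, 162, 138, 101, 125, 137, 137, 134, 136] [165, 168, 167, 168, 138, 125, 156, 161, 158, 160, 157, 144, 152, 167, 167, 168]
[174, 173, 174, 174, 159, 145, 151, 157, 159, 167, 149, 119, 98, 175, 176, 174, 175] [175, 175, 174, 175, 154, 137, 161, 162, 160, 158, 157, 136, 200, 200, 199, 199]
```

```bash
python3 -m crank '[[[0.7,2.1,4,0,0,0],[0,0,4,0,0,0],[0,0,4,0,0,0],[0,0,3,0,0,0],[0,0,2,0,0,0],[0,0,0,0,0,0],[0,0,0,0,0,0]]]'
python3 - <<'E'
from h import *
st(); cm=camera_model("wrist"); a=read_camera("wrist"); np.savez("cm11.npz",**cm); cv2.imwrite("pics/w11.png",bright(a,.5))
g=cv2.cvtColor(bright(a,.5),cv2.COLOR_BGR2GRAY)
for r in range(200,330,12): print(r,[int(v) for v in g[r,240:400:5]])
E
```

```text
time: 15.0
tool_pos: [0.5389, -0.1142, 0.1184]
tcp_rot: [-0.065, -3.138, -0.001]
wrist_force: [0.7, -0.0, 0.7]
width: 0.469
grip_force: 0.0
t 15.0 p [ 0.5389 -0.1142  0.1184] x [-0.999  0.041  0.003] z [-0.003  0.001 -1.   ] F [ 0.7 -0.   0.7] w 0.469 g 0.0 q [-0.25  0.09  1.95  0.    1.11 -1.78]
200 [157, 178, 180, 181, 180, 180, 180, 181, 180, 183, 182, 180, 180, 180, 183, 181, 183, 180, 181, 183, 180, 180, 179, 183, 179, 180, 180, 179, 180, 181, 181, 180]
212 [154, 171, 182, 181, 182, 179, 180, 182, 183, 180, 179, 182, 179, 178, 182, 182, 179, 181, 179, 181, 182, 180, 181, 181, 180, 182, 181, 182, 180, 132, 131, 140]
224 [157, 170, 179, 180, 182, 182, 182, 180, 181, 182, 180, 181, 181, 180, 182, 182, 182, 181, 179, 179, 182, 182, 182, 182, 183, 182, 180, 182, 181, 123, 123, 122]
236 [154, 164, 179, 181, 181, 181, 180, 179, 181, 181, 182, 181, 183, 181, 181, 180, 181, 180, 180, 180, 182, 182, 180, 182, 181, 182, 182, 180, 183, 118, 126, 125]
248 [147, 148, 152, 151, 153, 162, 163, 163, 162, 165, 168, 167, 172, 169, 168, 175, 174, 174, 178, 180, 179, 179, 179, 180, 179, 179, 179, 17
[... 297 characters left out ...]
 185, 188, 186, 188, 186, 186, 186, 187, 186, 187]
284 [161, 143, 180, 181, 181, 179, 178, 180, 177, 180, 180, 180, 118, 124, 128, 122, 126, 128, 128, 120, 126, 208, 204, 205, 204, 202, 201, 203, 183, 183, 183, 210]
296 [161, 150, 179, 179, 206, 210, 210, 210, 212, 211, 211, 211, 115, 125, 127, 123, 122, 122, 123, 120, 176, 210, 209, 211, 181, 210, 212, 210, 181, 182, 179, 210]
308 [120, 118, 115, 54, 98, 181, 182, 179, 180, 180, 181, 179, 112, 122, 124, 125, 125, 129, 128, 118, 164, 180, 178, 180, 179, 210, 203, 28, 79, 119, 117, 151]
320 [120, 119, 49, 65, 85, 212, 210, 210, 211, 211, 210, 194, 114, 121, 122, 125, 123, 122, 125, 120, 184, 198, 199, 192, 179, 211, 183, 33, 34, 96, 123, 120]
```

The cap is centred at col ~320 (fingers at 316), with its top at z≈0.141. The rack is therefore about 8° mouths down. I'll grip, then lift slightly so the rack follows and the end clears the stop, then draw out.

```bash
python3 -m crank '[[[0,0.15,1.2,0,0,0],[0,0,1.2,0,0,0],[0,0,1.1,0,0,0],[0,0,0,0,0,0]]]'
python3 -m crank '[[[0,0,0,0,0,0],[0,0,0,0,0,0],[0,0,0,0,0,0],[0,0,0,0,0,0],[0,0,0,0,0,0]]]' 1 40
python3 -m crank '[[[0,0,-0.5,0,0,0],[0,0,-0.5,0,0,0],[0,0,-0.5,0,0,0],[0,0,0,0,0,0],[0,0,0,0,0,0]]]'
```

```text
time: 15.38
tool_pos: [0.538, -0.1125, 0.0818]
tcp_rot: [-0.063, -3.137, -0.001]
wrist_force: [-1.0, 0.4, 0.1]
width: 0.47
grip_force: 0.0
time: 15.8
tool_pos: [0.5404, -0.1131, 0.0849]
tcp_rot: [0.062, 3.14, -0.0]
wrist_force: [0.4, -0.5, -0.8]
width: 0.205
grip_force: 43.1
time: 16.22
tool_pos: [0.5396, -0.113, 0.0996]
tcp_rot: [-0.063, -3.14, 0.0]
wrist_force: [-1.4, -0.1, -2.1]
width: 0.204
grip_force: 42.1
```

```bash
python3 -m crank '[[[1,0,0,0,0,0],[1.5,0,0,0,0,0],[1.5,0,0,0,0,0],[1.5,0,0,0,0,0],[1.5,0,0,0,0,0],[1.5,0,0,0,0,0],[1.5,0,0,0,0,0],[0.5,0,0,0,0,0]]]'
python3 -m crank '[[[0,0,-3,0,0,0],[0,0,-3,0,0,0],[0,0,-3,0,0,0],[0,0,-3,0,0,0],[0,0,0,0,0,0]]]'
python3 - <<'E'
from h import *
st(); a=read_camera("wrist"); cv2.imwrite("pics/w12.png",bright(a,.5))
g=cv2.cvtColor(bright(a,.5),cv2.COLOR_BGR2GRAY)
for r in range(180,440,20): print(r,[int(v) for v in g[r,240:400:5]])
# tray in the top view
t=read_camera("top"); cv2.imwrite("pics/t12.png",t)
E
```

```text
time: 16.88
tool_pos: [0.433, -0.1086, 0.0996]
tcp_rot: [-0.063, -3.141, 0.0]
wrist_force: [-0.5, -0.3, -0.6]
width: 0.203
grip_force: 42.4
time: 17.3
tool_pos: [0.4397, -0.1102, 0.2273]
tcp_rot: [0.062, 3.128, -0.006]
wrist_force: [0.8, -0.1, 0.3]
width: 0.206
grip_force: 42.4
t 17.3 p [ 0.4397 -0.1102  0.2273] x [-0.999  0.04  -0.013] z [ 0.013 -0.004 -1.   ] F [ 0.8 -0.1  0.3] w 0.206 g 42.4 q [-0.3  -0.2   2.02  0.    1.31 -1.83]
180 [204, 206, 207, 207, 206, 206, 206, 206, 205, 207, 206, 206, 206, 208, 173, 177, 177, 171, 204, 208, 206, 206, 206, 207, 207, 206, 205, 207, 206, 206, 204, 206]
200 [174, 174, 173, 174, 171, 169, 168, 167, 167, 163, 164, 164, 161, 160, 161, 158, 158, 155, 153, 153, 153, 149, 148, 147, 154, 149, 149, 151, 157, 200, 206, 206]
220 [207, 209, 206, 207, 207, 206, 208, 207, 143, 136, 136, 133, 136, 138, 136, 135, 138, 135, 136, 135, 136, 139, 135, 136, 138, 192, 207, 207, 207, 197, 207, 203]
240 [207, 207, 208, 207, 207, 206, 206, 207, 207, 208, 208, 206, 209, 206, 175, 175, 175, 176, 210, 208, 206, 207, 206, 210, 208, 207, 207, 208, 208, 205, 205, 205]
26
[... 671 characters left out ...]
 122, 118, 90, 71, 96, 117, 122, 124, 121, 124, 121, 126, 122, 118, 116, 18, 55, 117, 116, 119, 88, 47, 50, 57, 190, 205]
360 [69, 16, 36, 59, 44, 22, 65, 45, 58, 31, 95, 116, 119, 123, 121, 118, 118, 117, 123, 119, 110, 46, 73, 33, 47, 52, 45, 65, 73, 47, 60, 29]
380 [31, 41, 17, 10, 62, 61, 45, 42, 56, 60, 91, 109, 118, 120, 116, 123, 121, 118, 123, 116, 104, 19, 77, 45, 50, 61, 19, 48, 50, 49, 45, 68]
400 [53, 69, 46, 46, 55, 36, 65, 39, 55, 65, 159, 127, 123, 109, 114, 115, 116, 113, 110, 118, 127, 133, 71, 45, 58, 0, 48, 66, 54, 52, 49, 45]
420 [55, 55, 36, 69, 55, 65, 59, 61, 146, 147, 148, 197, 203, 204, 206, 202, 203, 204, 204, 199, 184, 203, 204, 120, 55, 70, 34, 45, 56, 69, 36, 63]
```

```bash
cat >> h.py <<'E'
def tray():
    t=read_camera("top"); cm=camera_model("top"); b=bright(t,.5)
    g=cv2.cvtColor(b,cv2.COLOR_BGR2GRAY); hs=cv2.cvtColor(b,cv2.COLOR_BGR2HSV)
    m=((g<165)&(hs[...,1]<60)).astype(np.uint8)*255; m[:190]=0; m[330:]=0; m[:,:175]=0; m[:,320:]=0
    m=cv2.morphologyEx(m,cv2.MORPH_OPEN,np.ones((5,5)))
    cs,_=cv2.findContours(m,cv2.RETR_EXTERNAL,cv2.CHAIN_APPROX_SIMPLE); c=max(cs,key=cv2.contourArea)
    box=cv2.boxPoints(cv2.minAreaRect(c)); W=np.array([ray(p,cm,.024) for p in box])
    e=W[1]-W[0]; yaw=np.arctan2(e[1],e[0]); yaw=(yaw+np.pi/4)%(np.pi/2)-np.pi/4
    print("tray area",cv2.contourArea(c),"ctr",W.mean(0).round(4),"yaw",round(yaw,3),"sides",np.linalg.norm(W[1]-W[0]).round(3),np.linalg.norm(W[2]-W[1]).round(3)); return W.mean(0),yaw
E
python3 - <<'E'
from h import *
tray(); st()
E
```

```text
tray area 103.0 ctr [0.6438 0.2961 0.024 ] yaw 0.166 sides 0.064 0.014
t 17.45 p [ 0.4354 -0.1089  0.2199] x [-0.999  0.04  -0.002] z [ 0.002 -0.    -1.   ] F [ 0.1 -0.1 -0.8] w 0.203 g 42.4 q [-0.3  -0.19  2.03  0.    1.31 -1.83]
```

```bash
python3 - <<'E'
from h import *
t=cv2.imread("pics/t12.png"); b=bright(t,.5); h=cv2.cvtColor(b,cv2.COLOR_BGR2HSV)
for r in (215,256,300): print([tuple(int(x) for x in h[r,c,1:]) for c in range(185,310,8)])
E
sed -i 's/(g<165)&(hs\[...,1\]<60)/(g<TH)/; s/^def tray():/def tray(TH=192):/' h.py
python3 - <<'E'
from h import *
for th in (175,185,195): tray(th)
E
```

```text
[(8, 200), (6, 200), (10, 200), (8, 200), (10, 200), (8, 200), (10, 196), (7, 179), (6, 158), (8, 133), (7, 140), (5, 154), (10, 200), (8, 200), (8, 200), (8, 200)]
[(9, 201), (5, 200), (7, 171), (6, 168), (5, 168), (5, 169), (5, 170), (6, 171), (4, 171), (4, 171), (6, 172), (6, 173), (5, 166), (6, 200), (10, 200), (6, 200)]
[(6, 200), (9, 201), (6, 200), (5, 153), (9, 143), (14, 165), (11, 185), (6, 198), (6, 200), (5, 200), (8, 200), (6, 200), (10, 200), (10, 200), (9, 200), (10, 200)]
tray area 6537.0 ctr [0.5569 0.2132 0.024 ] yaw 0.158 sides 0.215 0.216
tray area 6695.5 ctr [0.5569 0.2132 0.024 ] yaw 0.158 sides 0.217 0.219
tray area 6947.5 ctr [0.5569 0.213  0.024 ] yaw 0.154 sides 0.221 0.224
```

Tray centre is (0.557, 0.213), yaw 0.157. Carrying the first pen over.

```bash
python3 -m crank '[[[-0.9,3.5,0,0,0,0],[-0.9,3.5,0,0,0,0],[-0.9,3.5,0,0,0,0],[-0.9,3.5,0,0,0,0],[-0.9,3.5,0,0,0,0],[-0.9,3.5,0,0,0,0],[-0.9,3.5,0,0,0,0],[-0.9,3.5,0,0,0,0]]]'
python3 -m crank '[[[0,0,0,0,0,-0.1],[0,0,0,0,0,-0.1],[0,0,0,0,0,0],[0,0,0,0,0,0],[0,0,0,0,0,0]]]'
python3 - <<'E'
from h import *
psi=.157;c,s=np.cos(psi),np.sin(psi)
R=Ro.from_matrix(np.array([[-c,-s,0],[-s,c,0],[0,0,-1]]).T)
st(); delta([.519,.1715,.10],R)
cm=camera_model("wrist"); a=read_camera("wrist"); np.savez("cm13.npz",**cm); cv2.imwrite("pics/w13.png",bright(a,.5))
g=cv2.cvtColor(bright(a,.5),cv2.COLOR_BGR2GRAY)
for r in range(270,480,15): print(r,[int(v) for v in g[r,270:365:5]])
E
```

```text
time: 18.27
tool_pos: [0.5174, 0.1697, 0.2176]
tcp_rot: [-0.062, -3.138, 0.001]
wrist_force: [-0.2, -0.6, 0.9]
width: 0.202
grip_force: 42.4
time: 18.68
tool_pos: [0.5176, 0.1677, 0.2184]
tcp_rot: [0.247, -3.13, 0.001]
wrist_force: [-0.6, 0.9, 0.2]
width: 0.207
grip_force: 42.4
t 18.68 p [0.5176 0.1677 0.2184] x [-0.988 -0.157  0.002] z [-0.002 -0.    -1.   ] F [-0.6  0.9  0.2] w 0.207 g 42.4 q [ 0.27  0.    1.85 -0.    1.29 -1.46]
shift cm [-0.2  0.4 11.8] turn [-0.    -0.002  0.   ]
270 [153, 164, 176, 176, 178, 173, 176, 176, 175, 176, 174, 176, 174, 175, 173, 174, 175, 174, 173]
285 [158, 160, 173, 172, 174, 176, 174, 173, 174, 175, 176, 175, 174, 175, 173, 173, 171, 169, 173]
300 [161, 128, 126, 122, 78, 102, 103, 99, 105, 106, 103, 104, 105, 106, 102, 96, 126, 126, 158]
315 [123, 128, 126, 78, 109, 121, 127, 125, 127, 127, 125, 128, 128, 125, 119, 57, 124, 125, 122]
330 [125, 123, 123, 62, 106, 121, 129, 132, 129, 129, 130, 128, 128, 126, 121, 53, 86, 121, 127]
345 [158, 160, 105, 69, 107, 120, 130, 131, 128, 126, 128, 130, 127, 126, 118, 48, 72, 163, 164]
360 [58, 53, 63, 67, 95, 122, 129, 129, 130, 130, 128, 126, 126, 125, 115, 36, 65, 54, 45]
375 [62, 12, 71, 73, 92, 118, 130, 127, 129, 127, 127, 130, 131, 122, 111, 24, 75, 64, 73]
390 [58, 52, 56, 65, 186, 119, 124, 128, 127, 131, 127, 128, 126, 122, 110, 81, 67, 68, 45]
405 [12, 53, 140, 62, 157, 161, 176, 176, 171, 169, 178, 179, 177, 170, 143, 181, 99, 60, 64]
420 [45, 61, 216, 216, 172, 209, 217, 215, 215, 215, 216, 215, 215, 210, 195, 218, 215, 126, 61]
435 [50, 40, 216, 214, 171, 208, 214, 215, 214, 215, 215, 215, 215, 209, 191, 181, 184, 109, 65]
450 [61, 58, 64, 54, 53, 51, 62, 38, 62, 63, 60, 61, 64, 63, 54, 72, 59, 58, 55]
465 [61, 48, 53, 34, 24, 56, 33, 25, 38, 58, 56, 19, 63, 63, 41, 44, 3, 49, 42]
```

```bash
python3 -m crank '[[[-0.3,0.4,4,0,0,0],[0,0,4,0,0,0],[0,0,4,0,0,0],[0,0,4,0,0,0],[0,0,3,0,0,0],[0,0,2,0,0,0],[0,0,1.4,0,0,0],[0,0,0,0,0,0]]]'
for i in 1 2 3 4; do python3 -m crank '[[[0,0,0.35,0,0,0],[0,0,0,0,0,0]]]' | grep -E "pos|wrist"; done
```

```text
time: 19.4
tool_pos: [0.5168, 0.1709, -0.0085]
tcp_rot: [0.247, -3.125, 0.002]
wrist_force: [1.0, 0.3, -0.0]
width: 0.199
grip_force: 42.4
tool_pos: [0.5212, 0.1724, -0.0075]
wrist_force: [0.0, -0.3, -0.3]
tool_pos: [0.5215, 0.1727, -0.0106]
wrist_force: [-0.7, -0.4, 0.3]
tool_pos: [0.5207, 0.1726, -0.0148]
wrist_force: [-0.0, -0.2, 0.8]
tool_pos: [0.5201, 0.1725, -0.019]
wrist_force: [-0.3, -0.7, -0.6]
```

```bash
for i in 1 2 3 4 5 6; do python3 -m crank '[[[0,0,0.25,0,0,0],[0,0,0,0,0,0]]]' | grep -E "pos|wrist"; done
```

```text
tool_pos: [0.5201, 0.1724, -0.0216]
wrist_force: [-0.2, -0.9, -0.2]
tool_pos: [0.5201, 0.1724, -0.0241]
wrist_force: [-0.3, -0.4, -0.8]
tool_pos: [0.5201, 0.1724, -0.0266]
wrist_force: [-0.1, 0.0, -0.4]
tool_pos: [0.5202, 0.1724, -0.029]
wrist_force: [-0.6, -0.6, -0.5]
tool_pos: [0.5201, 0.1724, -0.0315]
wrist_force: [-0.7, -0.5, 0.3]
tool_pos: [0.5201, 0.1724, -0.0341]
wrist_force: [-0.0, 0.3, -1.0]
```

```bash
for i in 1 2 3; do python3 -m crank '[[[0,0,0.15,0,0,0],[0,0,0,0,0,0]]]' | grep -E "pos|wrist"; done
python3 - <<'E'
from h import *
a=read_camera("wrist"); g=cv2.cvtColor(bright(a,.5),cv2.COLOR_BGR2GRAY)
cv2.imwrite("pics/w14.png",bright(a,.5))
for r in range(270,460,20): print(r,[int(v) for v in g[r,270:365:5]])
E
```

```text
tool_pos: [0.5206, 0.1726, -0.0346]
wrist_force: [-1.6, 0.3, 4.1]
tool_pos: [0.5207, 0.1726, -0.0347]
wrist_force: [-4.9, -1.5, 15.4]
tool_pos: [0.5206, 0.1726, -0.0348]
wrist_force: [-11.0, -3.7, 26.0]
270 [156, 152, 155, 152, 155, 153, 156, 156, 154, 152, 154, 152, 154, 155, 154, 155, 155, 155, 153]
290 [156, 154, 153, 152, 155, 142, 117, 114, 119, 113, 116, 117, 116, 134, 156, 153, 153, 154, 152]
310 [137, 148, 148, 115, 122, 144, 148, 148, 149, 151, 153, 150, 148, 147, 134, 64, 148, 147, 149]
330 [146, 149, 148, 62, 126, 143, 152, 148, 151, 152, 152, 151, 152, 147, 144, 51, 113, 148, 149]
350 [75, 176, 133, 60, 129, 144, 154, 152, 152, 150, 153, 155, 155, 147, 139, 53, 93, 191, 68]
370 [83, 74, 88, 87, 113, 144, 152, 150, 152, 150, 150, 152, 152, 147, 139, 53, 96, 74, 82]
390 [82, 81, 80, 91, 167, 142, 147, 154, 152, 150, 151, 151, 151, 147, 128, 65, 94, 68, 50]
410 [80, 73, 178, 126, 183, 226, 236, 236, 236, 237, 236, 237, 237, 229, 205, 170, 141, 59, 65]
430 [73, 77, 186, 185, 193, 238, 244, 244, 244, 245, 244, 244, 244, 242, 222, 188, 186, 106, 68]
450 [46, 73, 77, 79, 78, 72, 70, 74, 66, 70, 68, 77, 77, 72, 79, 70, 70, 69, 61]
```

```bash
python3 -m crank '[[[0,0,-0.4,0,0,0],[0,0,0,0,0,0],[0,0,0,0,0,0]]]'
python3 -m crank '[[[0,0,0,0,0,0],[0,0,0,0,0,0],[0,0,0,0,0,0],[0,0,-1,0,0,0],[0,0,-2,0,0,0],[0,0,-4,0,0,0],[0,0,-4,0,0,0],[0,0,-4,0,0,0]]]' 4
python3 -m crank '[[[0,0,-4,0,0,0],[0,0,-4,0,0,0],[0,0,-2,0,0,0],[0,0,0,0,0,0]]]'
python3 - <<'E'
from h import *
st(); cm=camera_model("wrist"); a=read_camera("wrist"); np.savez("cm15.npz",**cm); b=bright(a,.5); cv2.imwrite("pics/w15.png",b)
g=cv2.cvtColor(b,cv2.COLOR_BGR2GRAY)
for r in range(150,480,20): print(r,[int(v) for v in g[r,230:400:6]])
E
```

```text
time: 21.87
tool_pos: [0.5208, 0.1726, -0.0339]
tcp_rot: [-0.251, 3.131, 0.0]
wrist_force: [0.7, -0.8, -0.2]
width: 0.202
grip_force: 42.5
time: 22.53
tool_pos: [0.5197, 0.1723, 0.1175]
tcp_rot: [0.251, -3.13, 0.0]
wrist_force: [0.9, 1.5, -0.2]
width: 0.467
grip_force: 0.0
time: 22.87
tool_pos: [0.5245, 0.1737, 0.2241]
tcp_rot: [-0.25, 3.119, 0.004]
wrist_force: [0.8, 0.0, 0.5]
width: 0.466
grip_force: 0.0
t 22.87 p [0.5245 0.1737 0.2241] x [-0.987 -0.16  -0.013] z [ 0.012  0.004 -1.   ] F [0.8 0.  0.5] w 0.466 g 0.0 q [ 0.27  0.    1.84  0.    1.29 -1.46]
150 [212, 212, 214, 213, 212, 160, 168, 173, 173, 175, 174, 176, 136, 175, 174, 175, 161, 134, 158, 173, 160, 170, 170, 172, 169, 168, 170, 169, 167]
170 [212, 213, 212, 214, 214, 159, 166, 172, 174, 175, 176, 175, 175, 135, 118, 120, 178, 176, 174, 176, 174, 174, 173, 171, 170, 170, 167, 171, 168]
190 [213, 213, 214, 212, 213, 161, 124, 173, 176, 175, 176, 176, 175, 147, 168, 164, 175, 174, 173, 174, 173, 172, 174, 172, 170, 171, 171, 170, 168]
210 [212, 213, 213, 213, 213, 168, 100, 176, 176, 174, 177, 175, 177, 138, 141, 143, 16
[... 1193 characters left out ...]
3, 212, 191, 44, 38, 75, 45]
390 [47, 58, 69, 23, 209, 212, 211, 212, 211, 212, 210, 210, 213, 212, 211, 211, 212, 210, 210, 212, 212, 212, 212, 211, 211, 130, 43, 54, 72]
410 [51, 38, 83, 182, 210, 212, 212, 210, 210, 211, 211, 209, 209, 208, 211, 211, 208, 176, 177, 178, 196, 205, 210, 211, 211, 212, 60, 67, 49]
430 [35, 51, 58, 181, 181, 209, 209, 210, 208, 210, 211, 211, 210, 210, 212, 208, 132, 137, 138, 137, 138, 138, 136, 135, 132, 135, 138, 60, 4]
450 [59, 36, 41, 69, 40, 43, 25, 30, 58, 64, 49, 51, 38, 60, 34, 62, 65, 53, 37, 58, 41, 61, 48, 66, 63, 42, 56, 44, 22]
470 [62, 41, 20, 62, 62, 65, 43, 53, 50, 59, 56, 58, 48, 53, 55, 4, 52, 36, 12, 45, 51, 39, 59, 48, 10, 41, 67, 43, 69]
```

```bash
python3 -m crank '[[[0,0,-1,0,0,0.1],[0,0,-1,0,0,0.09],[-0.24,-4,0,0,0,0],[-0.24,-4,0,0,0,0],[-0.24,-4,0,0,0,0],[-0.24,-4,0,0,0,0],[-0.24,-4,0,0,0,0],[-0.24,-4,0,0,0,0]]]'
python3 -m crank '[[[-0.24,-4,0,0,0,0],[-0.24,-4,0,0,0,0],[-0.24,-4,0,0,0,0],[-0.24,-4,0,0,0,0],[0,0,3,0,0,0],[0,0,3,0,0,0],[0,0,0,0,0,0],[0,0,0,0,0,0]]]'
python3 - <<'E'
from h import *
c15=dict(np.load("cm15.npz")); print("placed",ray((316,165),c15,.022),ray((318,302),c15,.022))
st(); cm=camera_model("wrist"); a=read_camera("wrist"); np.savez("cm16.npz",**cm); b=bright(a,.5); cv2.imwrite("pics/w16.png",b)
g=cv2.cvtColor(b,cv2.COLOR_BGR2GRAY)
for r in range(190,310,8): print(r,[int(v) for v in g[r,250:390:5]])
E
```

```text
time: 23.58
tool_pos: [0.526, -0.0693, 0.2339]
tcp_rot: [-0.046, -3.138, -0.001]
wrist_force: [0.1, -0.1, -0.8]
width: 0.472
grip_force: 0.0
time: 24.25
tool_pos: [0.5295, -0.2268, 0.1722]
tcp_rot: [-0.047, -3.134, -0.006]
wrist_force: [0.2, -0.5, 0.6]
width: 0.467
grip_force: 0.0
placed [0.49584924 0.16999569 0.022     ] [0.6279611  0.19340214 0.022     ]
t 24.25 p [ 0.5295 -0.2268  0.1722] x [-1.     0.03   0.008] z [-0.007  0.004 -1.   ] F [ 0.2 -0.5  0.6] w 0.467 g 0.0 q [-0.45  0.1   1.84  0.    1.22 -1.99]
190 [181, 181, 181, 181, 183, 182, 180, 183, 180, 182, 182, 183, 181, 180, 181, 182, 182, 182, 182, 182, 179, 182, 182, 183, 182, 180, 181, 159]
198 [180, 182, 182, 182, 182, 182, 183, 181, 182, 179, 183, 181, 183, 180, 182, 181, 182, 182, 182, 181, 180, 183, 181, 182, 181, 181, 181, 161]
206 [181, 181, 182, 182, 180, 181, 183, 181, 183, 183, 181, 181, 182, 182, 182, 181, 182, 183, 181, 181, 181, 182, 182, 182, 182, 182, 180, 158]
214 [181, 181, 181, 182, 182, 181, 181, 181, 181, 183, 183, 181, 182, 181, 183, 183, 182, 183, 182, 181, 181, 180, 182, 182, 181, 182, 176, 160]
22
[... 887 characters left out ...]
4, 212, 214, 214, 212, 212, 196, 117, 124, 122, 123, 127, 122, 151, 211, 212, 213, 213, 213, 197, 181, 181, 181, 160, 165]
278 [183, 181, 182, 211, 211, 214, 213, 213, 212, 178, 144, 159, 161, 162, 162, 149, 177, 213, 212, 211, 212, 212, 196, 180, 181, 178, 161, 164]
286 [181, 183, 178, 210, 212, 198, 198, 198, 199, 180, 142, 159, 161, 160, 161, 149, 190, 212, 213, 213, 212, 215, 200, 182, 179, 173, 162, 160]
294 [181, 180, 179, 179, 181, 180, 181, 183, 181, 179, 144, 159, 159, 155, 160, 147, 166, 179, 180, 180, 180, 180, 179, 182, 180, 159, 162, 161]
302 [122, 60, 117, 213, 210, 211, 213, 211, 211, 183, 144, 153, 156, 157, 157, 149, 214, 214, 213, 213, 213, 212, 178, 180, 179, 26, 119, 119]
```

Run:
```python
from h import *
c=dict(np.load("cm16.npz")); d=dict(np.load("cm10.npz"))
for z in (.135,.145,.155): print(z,"tip",ray((315,233),c,z).round(4),"base",ray((315,275),c,z).round(4),"v10",ray((193,181),d,z).round(4)); 
st()
```

```text
0.135 tip [ 0.517 -0.226  0.135] base [ 0.5408 -0.2267  0.135 ] v10 [ 0.5173 -0.2286  0.135 ]
0.145 tip [ 0.5144 -0.2259  0.145 ] base [ 0.5372 -0.2266  0.145 ] v10 [ 0.5161 -0.2257  0.145 ]
0.155 tip [ 0.5118 -0.2259  0.155 ] base [ 0.5335 -0.2265  0.155 ] v10 [ 0.5148 -0.2227  0.155 ]
t 24.3 p [ 0.5314 -0.2273  0.1747] x [-1.     0.03   0.003] z [-0.003  0.002 -1.   ] F [ 1.4 -0.5  0.4] w 0.467 g 0.0 q [-0.45  0.1   1.83  0.    1.22 -1.99]
```

```bash
python3 -m crank '[[[-0.6,0.1,2,0,0,0],[0,0,2.5,0,0,0],[0,0,2.5,0,0,0],[0,0,2,0,0,0],[0,0,0,0,0,0],[0,0,0,0,0,0]]]'
python3 -m crank '[[[0,0,0,0,0,0],[0,0,0,0,0,0],[0,0,0,0,0,0],[0,0,0,0,0,0],[0,0,0,0,0,0]]]' 1 40
python3 -m crank '[[[0,0,-0.5,0,0,0],[0,0,-0.5,0,0,0],[0,0,-0.5,0,0,0],[0,0,0,0,0,0],[0,0,0,0,0,0]]]'
```

```text
time: 24.8
tool_pos: [0.5389, -0.2266, 0.0867]
tcp_rot: [-0.045, -3.141, -0.0]
wrist_force: [0.8, -0.1, -0.2]
width: 0.471
grip_force: 0.0
time: 25.22
tool_pos: [0.5407, -0.2279, 0.0884]
tcp_rot: [0.047, 3.136, -0.003]
wrist_force: [0.7, 0.6, 4.4]
width: 0.206
grip_force: 43.6
time: 25.63
tool_pos: [0.5377, -0.2272, 0.1005]
tcp_rot: [-0.047, -3.14, -0.0]
wrist_force: [-1.4, 0.1, -1.3]
width: 0.205
grip_force: 42.5
```

```bash
python3 -m crank '[[[1,0,0,0,0,0],[1.5,0,0,0,0,0],[1.5,0,0,0,0,0],[1.5,0,0,0,0,0],[1.5,0,0,0,0,0],[1.5,0,0,0,0,0],[1.5,0,0,0,0,0],[0.5,0,0,0,0,0]]]'
python3 -m crank '[[[0,0,-3,0,0,0],[0,0,-3,0,0,0],[0,0,-3,0,0,0],[0,0,-3,0,0,0],[0,0,0,0,0,0],[0,0,0,0,0,0]]]'
python3 - <<'E'
from h import *
a=read_camera("wrist"); b=bright(a,.5); cv2.imwrite("pics/w17.png",b)
g=cv2.cvtColor(b,cv2.COLOR_BGR2GRAY)
for r in range(270,450,15): print(r,[int(v) for v in g[r,270:365:5]])
W,yaw=tray(185); c,s=np.cos(yaw),np.sin(yaw)
T=W+np.array([c*-.045-s*.035, s*-.045+c*.035,0]); T[2]=.22; print(T)
p,r,_=pose(); R=Ro.from_matrix(np.array([[-c,-s,0],[-s,c,0],[0,0,-1]]).T); st(); delta(T,R)
E
```

```text
time: 26.3
tool_pos: [0.4311, -0.2236, 0.1007]
tcp_rot: [-0.047, -3.14, -0.001]
wrist_force: [0.6, 0.0, -0.9]
width: 0.203
grip_force: 42.7
time: 26.8
tool_pos: [0.4354, -0.225, 0.2238]
tcp_rot: [0.047, 3.136, -0.005]
wrist_force: [0.5, -0.0, -1.1]
width: 0.203
grip_force: 42.7
270 [179, 178, 178, 178, 178, 177, 175, 165, 162, 163, 161, 162, 165, 179, 178, 178, 178, 177, 177]
285 [177, 176, 178, 177, 93, 94, 105, 108, 107, 108, 106, 104, 107, 105, 94, 176, 179, 179, 177]
300 [179, 116, 121, 117, 108, 115, 120, 117, 121, 123, 116, 123, 121, 119, 114, 93, 121, 121, 154]
315 [118, 118, 120, 58, 106, 119, 123, 125, 120, 124, 119, 124, 123, 120, 114, 63, 120, 119, 120]
330 [119, 112, 118, 25, 99, 117, 123, 119, 124, 121, 121, 119, 121, 117, 115, 52, 86, 117, 117]
345 [154, 154, 96, 66, 106, 118, 124, 123, 119, 121, 122, 117, 123, 120, 114, 33, 67, 156, 155]
360 [31, 17, 68, 50, 101, 117, 122, 119, 122, 122, 121, 119, 123, 114, 113, 6, 61, 66, 43]
375 [74, 67, 58, 69, 89, 115, 118, 123, 122, 119, 121, 121, 121, 120, 108, 58, 76, 28, 43]
390 [62, 72, 59, 60, 133, 146, 155, 154, 155, 154, 158, 157, 155, 153, 140, 56, 61, 38, 56]
405 [58, 15, 117, 64, 170, 163, 173, 174, 174, 174, 174, 174, 174, 171, 188, 168, 83, 57, 0]
420 [59, 43, 119, 108, 169, 200, 204, 205, 204, 205, 204, 206, 204, 204, 187, 97, 98, 68, 14]
435 [49, 47, 148, 146, 163, 198, 205, 205, 204, 205, 205, 205, 204, 200, 184, 144, 150, 85, 59]
tray area 6724.0 ctr [0.5312 0.2293 0.024 ] yaw 0.158 sides 0.218 0.217
[0.48128224 0.25679285 0.22      ]
t 26.9 p [ 0.4332 -0.2238  0.2202] x [-1.     0.03   0.001] z [-0.001  0.    -1.   ] F [-0.3 -0.4 -1. ] w 0.204 g 42.7 q [-0.53 -0.11  1.96  0.    1.3  -2.07]
shift cm [-3.4 48.2  0. ] turn [ 0.001 -0.001 -0.188]
```

The tray was knocked to (0.531, 0.229); I've adjusted the target.

```bash
python3 -m crank '[[[-0.28,4,0,0,0,0],[-0.28,4,0,0,0,0],[-0.28,4,0,0,0,0],[-0.28,4,0,0,0,0],[-0.28,4,0,0,0,0],[-0.28,4,0,0,0,0],[-0.28,4,0,0,0,0],[-0.28,4,0,0,0,0]]]'
python3 -m crank '[[[-0.28,4,0,0,0,0],[-0.28,4,0,0,0,0],[-0.28,4,0,0,0,0],[-0.28,4,0,0,0,0],[0,0,0,0,0,-0.1],[0,0,0,0,0,-0.09],[0,0,0,0,0,0],[0,0,0,0,0,0]]]'
python3 - <<'E'
from h import *
st(); cm=camera_model("wrist"); a=read_camera("wrist"); np.savez("cm18.npz",**cm); cv2.imwrite("pics/w18.png",bright(a,.5))
psi=.158;c,s=np.cos(psi),np.sin(psi)
R=Ro.from_matrix(np.array([[-c,-s,0],[-s,c,0],[0,0,-1]]).T); delta([.481,.257,.22],R)
E
```

```text
time: 27.57
tool_pos: [0.4639, 0.0969, 0.2187]
tcp_rot: [-0.047, -3.138, 0.001]
wrist_force: [1.3, -0.2, -0.8]
width: 0.203
grip_force: 42.7
time: 28.23
tool_pos: [0.4803, 0.2544, 0.2188]
tcp_rot: [0.248, -3.128, 0.002]
wrist_force: [0.7, 0.6, -0.6]
width: 0.202
grip_force: 42.7
t 28.23 p [0.4803 0.2544 0.2188] x [-0.988 -0.158  0.004] z [-0.003 -0.002 -1.   ] F [ 0.7  0.6 -0.6] w 0.202 g 42.7 q [ 0.44  0.    1.85 -0.    1.29 -1.29]
shift cm [-0.1  0.3 -0.1] turn [-0.001 -0.003 -0.   ]
```

View pics/w18.png

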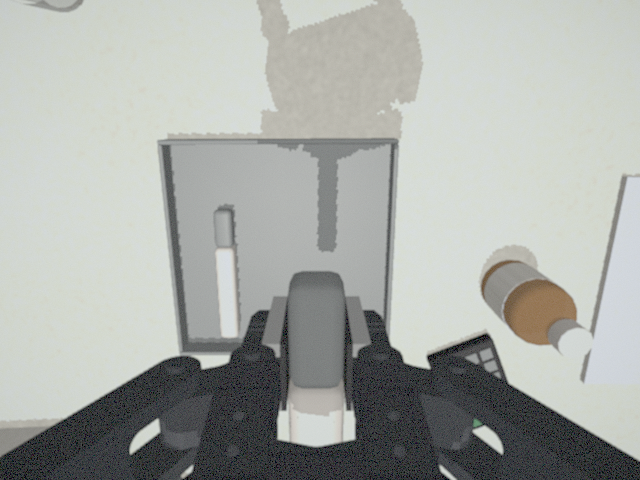

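The tray is at cols 165–395, rows 140–348, with pen 3 lying flat on the left (215–238, 208–335). The held pen is over the free right half. Lowering.

```bash
python3 -m crank '[[[0,0.3,4,0,0,0],[0,0,4,0,0,0],[0,0,4,0,0,0],[0,0,4,0,0,0],[0,0,3.5,0,0,0],[0,0,2.5,0,0,0],[0,0,1.2,0,0,0],[0,0,0,0,0,0]]]'
python3 -m crank '[[[0,0,0,0,0,0],[0,0,0.3,0,0,0],[0,0,0.3,0,0,0],[0,0,0,0,0,0]]]'
for i in 1 2 3; do python3 -m crank '[[[0,0,0.2,0,0,0],[0,0,0,0,0,0]]]' | grep -E "pos|wrist"; done
```

```text
time: 28.95
tool_pos: [0.4778, 0.2555, -0.0146]
tcp_rot: [0.247, -3.125, 0.004]
wrist_force: [-0.2, -0.6, -0.6]
width: 0.198
grip_force: 42.7
time: 29.28
tool_pos: [0.4823, 0.2583, -0.0157]
tcp_rot: [-0.251, 3.129, 0.002]
wrist_force: [-0.3, 0.5, -0.2]
width: 0.205
grip_force: 42.7
tool_pos: [0.4814, 0.2579, -0.0185]
wrist_force: [0.3, 0.1, -1.2]
tool_pos: [0.4809, 0.2576, -0.0212]
wrist_force: [-0.8, 0.4, -0.0]
tool_pos: [0.4807, 0.2576, -0.0235]
wrist_force: [-0.5, -0.2, -1.0]
```

```bash
for i in 1 2 3 4 5; do python3 -m crank '[[[0,0,0.2,0,0,0],[0,0,0,0,0,0]]]' | grep -E "pos|wrist"; done
```

```text
tool_pos: [0.4807, 0.2575, -0.0255]
wrist_force: [-0.9, 0.7, -0.6]
tool_pos: [0.4807, 0.2576, -0.0275]
wrist_force: [0.1, 0.5, -1.2]
tool_pos: [0.4808, 0.2575, -0.0295]
wrist_force: [0.2, -0.1, 0.0]
tool_pos: [0.4808, 0.2576, -0.0314]
wrist_force: [0.2, -0.4, -0.8]
tool_pos: [0.4807, 0.2576, -0.0335]
wrist_force: [-0.6, -0.1, -0.0]
```

```bash
python3 -m crank '[[[0,0,0,0,0,0],[0,0,0,0,0,0],[0,0,0,0,0,0],[0,0,-1,0,0,0],[0,0,-2,0,0,0],[0,0,-4,0,0,0],[0,0,-4,0,0,0],[0,0,-4,0,0,0]]]' 4
python3 -m crank '[[[0,0,-4,0,0,0],[0,0,-4,0,0,0],[0,0,-4,0,0,0],[0,0,0,0,0,0],[0,0,0,0,0,0]]]' 0
python3 - <<'E'
from h import *
st(); cm=camera_model("wrist"); a=read_camera("wrist"); np.savez("cm19.npz",**cm); b=bright(a,.5); cv2.imwrite("pics/w19.png",b)
g=cv2.cvtColor(b,cv2.COLOR_BGR2GRAY)
for r in range(140,360,12): print(r,[int(v) for v in g[r,160:400:8]])
psi=-.032;c,s=np.cos(psi),np.sin(psi)
R=Ro.from_matrix(np.array([[-c,-s,0],[-s,c,0],[0,0,-1]]).T); delta([.595,-.205,.25],R)
tray(185)
E
```

```text
time: 31.28
tool_pos: [0.4804, 0.2574, 0.1189]
tcp_rot: [0.251, -3.131, 0.0]
wrist_force: [0.8, -0.1, 0.3]
width: 0.465
grip_force: 0.0
time: 31.7
tool_pos: [0.4833, 0.2588, 0.2421]
tcp_rot: [-0.251, 3.123, 0.005]
wrist_force: [0.1, -1.0, -0.4]
width: -0.002
grip_force: 0.0
t 31.7 p [0.4833 0.2588 0.2421] x [-0.987 -0.16  -0.009] z [ 0.008  0.004 -1.   ] F [ 0.1 -1.  -0.4] w -0.002 g 0.0 q [ 0.45 -0.01  1.82 -0.    1.32 -1.28]
140 [190, 82, 163, 163, 166, 166, 169, 168, 169, 167, 172, 169, 170, 173, 171, 174, 175, 172, 174, 127, 130, 134, 130, 130, 146, 167, 167, 169, 91, 215]
152 [208, 87, 166, 164, 164, 165, 166, 167, 167, 171, 171, 171, 173, 175, 173, 176, 176, 174, 174, 172, 175, 173, 171, 172, 173, 170, 170, 170, 107, 214]
164 [211, 89, 153, 165, 167, 166, 167, 168, 170, 173, 171, 174, 174, 175, 176, 174, 175, 173, 174, 107, 110, 176, 174, 173, 170, 173, 172, 170, 131, 213]
176 [211, 129, 128, 164, 165, 165, 167, 170, 171, 172, 170, 172, 174, 175, 176, 174, 174, 176, 178, 170, 163, 175, 176, 174, 174, 170, 172, 173, 145, 213]
188 [211, 158, 105, 165, 166, 167, 170, 170, 173, 170
[... 1636 characters left out ...]
13]
320 [211, 212, 212, 91, 159, 146, 159, 161, 178, 173, 161, 161, 151, 161, 164, 63, 31, 125, 121, 63, 80, 121, 120, 44, 56, 148, 152, 90, 212, 213]
332 [210, 211, 211, 120, 92, 97, 91, 86, 94, 97, 95, 99, 95, 95, 98, 59, 57, 123, 121, 50, 45, 118, 122, 60, 45, 99, 100, 106, 212, 213]
344 [212, 212, 211, 210, 212, 212, 212, 211, 212, 210, 211, 207, 212, 211, 61, 21, 54, 116, 141, 68, 70, 140, 113, 24, 48, 78, 212, 212, 212, 213]
356 [210, 210, 210, 211, 210, 210, 163, 118, 162, 213, 211, 211, 211, 57, 57, 64, 75, 35, 60, 73, 77, 60, 61, 82, 67, 43, 77, 211, 210, 212]
shift cm [ -3.8 -47.5  -1.1] turn [0.001 0.003 0.192]
tray area 9190.0 ctr [0.5438 0.2479 0.024 ] yaw 0.06 sides 0.346 0.278
```

Both pens lie in the tray (bright bodies at cols 224–235 and 312–325). Next I'll turn and go to the front of the handle bar.

```bash
python3 -m crank '[[[0,0,-1,0,0,0.1],[0,0,0,0,0,0.09],[-1.05,-3.84,0,0,0,0],[-1.05,-3.84,0,0,0,0],[-1.05,-3.84,0,0,0,0],[-1.05,-3.84,0,0,0,0],[-1.05,-3.84,0,0,0,0],[-1.05,-3.84,0,0,0,0]]]'
python3 -m crank '[[[-1.05,-3.84,0,0,0,0],[-1.05,-3.84,0,0,0,0],[-1.05,-3.84,0,0,0,0],[-1.05,-3.84,0,0,0,0],[-1.05,-3.84,0,0,0,0],[-1.05,-3.84,0,0,0,0],[0,0,0,0,0,0],[0,0,0,0,0,0]]]'
python3 - <<'E'
from h import *
st(); cm=camera_model("wrist"); a=read_camera("wrist"); b=bright(a,.5); cv2.imwrite("pics/w20.png",b)
g=cv2.cvtColor(b,cv2.COLOR_BGR2GRAY)
for c in (180,250,420): print(c,[(r,int(g[r,c])) for r in range(230,470,6)])
for c,r in ((316,330),(316,350),(316,370)): print(r,ray((c,r),cm,.225).round(3))
tray(185)
E
```

```text
time: 32.47
tool_pos: [0.5355, 0.0237, 0.2442]
tcp_rot: [-0.046, -3.137, 0.0]
wrist_force: [0.4, 0.2, -0.2]
width: -0.001
grip_force: 0.0
time: 33.13
tool_pos: [0.5917, -0.2082, 0.2435]
tcp_rot: [-0.053, -3.136, -0.003]
wrist_force: [-0.1, 0.0, -0.2]
width: -0.0
grip_force: 0.0
t 33.13 p [ 0.5917 -0.2082  0.2435] x [-0.999  0.033  0.005] z [-0.005  0.002 -1.   ] F [-0.1  0.  -0.2] w -0.0 g 0.0 q [-0.38  0.15  1.64  0.    1.35 -1.92]
180 [(230, 208), (236, 203), (242, 198), (248, 195), (254, 192), (260, 193), (266, 190), (272, 188), (278, 187), (284, 185), (290, 187), (296, 188), (302, 189), (308, 188), (314, 187), (320, 181), (326, 183), (332, 185), (338, 187), (344, 186), (350, 186), (356, 142), (362, 164), (368, 153), (374, 62), (380, 63), (386, 57), (392, 45), (398, 51), (404, 59), (410, 58), (416, 71), (422, 75), (428, 112), (434, 111), (440, 60), (446, 70), (452, 53), (458, 62), (464, 60)]
250 [(230, 170), (236, 166), (242, 217), (248, 186), (254, 185), (260, 186), (266, 156), (272, 141), (278, 142), (284, 145), (290, 209), (296, 204), (302, 218), (308, 219), (314, 218), (320, 1
[... 195 characters left out ...]
8), (428, 41), (434, 68), (440, 28), (446, 68), (452, 60), (458, 54), (464, 63)]
420 [(230, 167), (236, 165), (242, 166), (248, 204), (254, 188), (260, 186), (266, 184), (272, 140), (278, 147), (284, 158), (290, 167), (296, 167), (302, 173), (308, 176), (314, 176), (320, 174), (326, 167), (332, 168), (338, 165), (344, 165), (350, 172), (356, 109), (362, 25), (368, 69), (374, 57), (380, 55), (386, 69), (392, 58), (398, 68), (404, 72), (410, 78), (416, 73), (422, 83), (428, 76), (434, 71), (440, 70), (446, 84), (452, 55), (458, 37), (464, 65)]
330 [ 0.627 -0.208  0.225]
350 [ 0.639 -0.209  0.225]
370 [ 0.651 -0.209  0.225]
tray area 6665.5 ctr [0.5316 0.2292 0.024 ] yaw 0.153 sides 0.216 0.217
```

```bash
python3 -m crank '[[[0,0,2.5,0,0,0],[0,0,2.5,0,0,0],[0,0,2.5,0,0,0],[0,0,0.3,0,0,0],[0,0,0,0,0,0]]]'
python3 -m crank '[[[-1,0,0,0,0,0],[-1,0,0,0,0,0],[-1,0,0,0,0,0],[-0.8,0,0,0,0,0],[-0.8,0,0,0,0,0],[-0.6,0,0,0,0,0],[0,0,0,0,0,0]]]'
for i in 1 2 3 4; do python3 -m crank '[[[-0.4,0,0,0,0,0],[0,0,0,0,0,0]]]' | grep -E "pos|wrist"; done
```

```text
time: 33.65
tool_pos: [0.591, -0.2042, 0.1662]
tcp_rot: [-0.044, -3.136, -0.004]
wrist_force: [0.8, -0.3, 1.0]
width: -0.002
grip_force: 0.0
time: 34.23
tool_pos: [0.6459, -0.2087, 0.1693]
tcp_rot: [-0.046, -3.14, 0.001]
wrist_force: [-1.6, 0.1, 0.5]
width: 0.001
grip_force: 0.9
tool_pos: [0.6489, -0.2088, 0.1687]
wrist_force: [-4.3, -1.1, 0.5]
tool_pos: [0.6521, -0.2089, 0.168]
wrist_force: [-4.5, -1.1, -0.3]
tool_pos: [0.6552, -0.209, 0.1672]
wrist_force: [-6.2, -2.3, -1.8]
tool_pos: [0.6586, -0.2088, 0.1665]
wrist_force: [-6.5, -1.8, -3.3]
```

```bash
for i in 1 2 3 4; do python3 -m crank '[[[-0.3,0,0,0,0,0],[0,0,0,0,0,0]]]' | grep -E "pos|wrist"; done
```

```text
tool_pos: [0.659, -0.2087, 0.1664]
wrist_force: [-13.3, -0.2, -0.2]
tool_pos: [0.6589, -0.2087, 0.1663]
wrist_force: [-21.6, 0.1, 3.7]
tool_pos: [0.6587, -0.2087, 0.1663]
wrist_force: [-29.3, -0.0, 8.9]
tool_pos: [0.6586, -0.2087, 0.1663]
wrist_force: [-38.8, 0.9, 13.0]
```

The end stop is reached where expected (TCP x 0.659, bar at its rest position). I'll retreat, verify by masks, and hand in.

```bash
python3 -m crank '[[[1.5,0,0,0,0,0],[2,0,0,0,0,0],[0,0,-4,0,0,0],[0,0,-4,0,0,0],[0,0,-4,0,0,0],[4,2,0,0,0,0],[4,2,0,0,0,0],[0,0,0,0,0,0]]]'
python3 -m crank '[[[0,3,0,0,0,0],[0,3,0,0,0,0],[0,3,0,0,0,0],[0,3,0,0,0,0],[0,0,0,0,0,0],[0,0,0,0,0,0]]]'
python3 - <<'E'
from h import *
st(); W,yaw=tray(185)
t=read_camera("top"); cm=camera_model("top"); g=cv2.cvtColor(bright(t,.5),cv2.COLOR_BGR2GRAY)
c,s=np.cos(yaw),np.sin(yaw)
# pens: bright blobs inside the tray floor
m=np.zeros_like(g); 
q=[pix(W+np.array([c*a-s*b,s*a+c*b,-.02]),cm) for a,b in((-.09,-.09),(.09,-.09),(.09,.09),(-.09,.09))]
cv2.fillConvexPoly(m,np.array(q).astype(np.int32),255); m&=((g>182)*255).astype(np.uint8)
for k in cv2.findContours(m,cv2.RETR_EXTERNAL,cv2.CHAIN_APPROX_SIMPLE)[0]:
    if cv2.contourArea(k)>30:
        r=cv2.minAreaRect(k); print("pen white part",ray(r[0],cm,.02).round(3),np.round(r[1]),r[2])
a=cv2.imread("pics/top0.png")
for n,P in(("tip0",a),("now",t)):
    h=cv2.cvtColor(bright(P,.5),cv2.COLOR_BGR2GRAY); print(n,[int(v) for v in h[180:215:2,387]],[int(v) for v in h[180:215:2,440]])
E
```

```text
time: 36.23
tool_pos: [0.5592, -0.165, 0.2885]
tcp_rot: [-0.045, -3.138, -0.005]
wrist_force: [-0.2, 0.3, -1.5]
width: -0.0
grip_force: 0.0
time: 36.73
tool_pos: [0.5691, -0.047, 0.2892]
tcp_rot: [0.042, 3.14, 0.0]
wrist_force: [-0.6, 0.6, -0.4]
width: -0.0
grip_force: 0.0
t 36.73 p [ 0.5691 -0.047   0.2892] x [-1.     0.027 -0.002] z [ 0.002  0.    -1.   ] F [-0.6  0.6 -0.4] w -0.0 g 0.0 q [-0.13  0.02  1.7   0.    1.42 -1.67]
tray area 6668.5 ctr [0.5316 0.2292 0.024 ] yaw 0.154 sides 0.216 0.217
pen white part [0.538 0.267 0.02 ] [35.  7.] 83.6598129272461
pen white part [0.583 0.182 0.02 ] [34.  7.] 82.87498474121094
tip0 [194, 194, 194, 189, 183, 179, 173, 194, 195, 195, 189, 157, 150, 146, 167, 195, 192, 186] [194, 193, 193, 193, 193, 183, 183, 173, 166, 177, 176, 179, 171, 150, 148, 142, 169, 173]
now [135, 130, 127, 124, 121, 118, 117, 116, 114, 116, 160, 191, 192, 191, 162, 135, 134, 134] [203, 203, 203, 203, 202, 193, 192, 182, 175, 186, 185, 189, 180, 158, 157, 151, 178, 183]
```

```bash
python3 -c "
from workcell import *
print(finish_job())"
```

```text
the job is handed in; nothing more can be done
None
```

The job is handed in: catch pressed, both injectors (tubes 1 and 3; tubes 0 and 2 were empty) laid flat in the tray, and the rack back at rest with its mouths up. My last camera check agreed; the judge gave no verdict, and I did not check the syrup or jar in that last check, though the arm stayed clear of both.

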